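Pour the macadamia nuts into the worktop drawer

TASK

Pull the drawer of the small chest well open (at least 12 cm), pick up the espresso cup that holds the macadamia nuts, and pour all six nuts into the drawer from just above it. Then stand the emptied cup upright on the cork coaster, fully on it, and leave the drawer open. Leave the other cup, the pepper mill and the glass stopper where they are.

Things in the scene. Friction and masses are not known exactly. Their poses are not given: they have to be found in the camera images.
- chest_drawer0 (a joint): the only drawer of a small chest that is fixed on the worktop (chest 270 deep, 270 wide, 105 high, light wood, white drawer front). Value in m: 0 shut, grows as the drawer slides out towards the robot along the chest's own -x axis, stop at 0.19. About 1 N to slide; it stays where it is left
- chest_drawer0_handle (a point): middle of the drawer's handle: a level steel bar 11 mm thick and 120 long across the drawer front, its axis 35 mm in front of the front's face, 67 above the worktop (38 below the chest's top). It moves with the drawer. Axes as the chest: x points into the chest, y along the bar, z up
- drawer_in (a point): front edge of the drawer's inner floor, at the middle of the front panel's inner face, 22 above the worktop; moves with the drawer. Axes as the chest: -x opens, y across, z up. The inside spans x = 0 to 225, y = -112 to 112, 61 deep; wall tops 83 above the worktop; front panel 21 thick, its top at 89. Only x from 0 to joint value - 6 mm is uncovered
- cup: white porcelain espresso cup without handle that holds the six macadamia nuts: 65 high, outside diameter 62 at the foot and 70 at the rim (straight taper), wall 4, floor 5, about 160 g empty. Origin at the centre of its underside, z its axis, up through the mouth
- cup_rim (a point): centre of that cup's mouth, 65 above its origin
- coaster: round cork coaster, fixed, 110 diameter, 6 thick, origin at the centre of its underside on the worktop
- empty_cup: the second cup, same shape and size but empty; bystander. Origin at the centre of its underside
- mill: stainless pepper mill, 184 high, 56 wide at the foot; bystander. Origin at the centre of its underside
- stopper: green glass carafe stopper, 62 high, 52 wide, stands on its wide end; bystander. Origin at the centre of its underside
- nut0: a round brown macadamia nut in its shell, 24 mm diameter, 12 g, origin at its centre; at the start in the cup
- nut1: a round brown macadamia nut in its shell, 24 mm diameter, 12 g, origin at its centre; at the start in the cup
- nut2: a round brown macadamia nut in its shell, 24 mm diameter, 12 g, origin at its centre; at the start in the cup
- nut3: a round brown macadamia nut in its shell, 24 mm diameter, 12 g, origin at its centre; at the start in the cup
- nut4: a round brown macadamia nut in its shell, 24 mm diameter, 12 g, origin at its centre; at the start in the cup
- nut5: a round brown macadamia nut in its shell, 24 mm diameter, 12 g, origin at its centre; at the start in the cup
There are look-alikes about, which are no part of the job. Leave any purple look-alike of the cup alone.

How it is judged (in metres and radians):
On the way, in this order (a step that is already met when the one before it is completed fails the run):
1. the drawer is pulled out by more than 12 cm (value of joint chest_drawer0 above 0.12 m), for 0.2 s.
2. the cup is carried over the open drawer with the six nuts in it (each within 75 mm of the centre of its mouth) (value of joint chest_drawer0 above 0.12 m and x of cup_rim in the frame of drawer_in between -0.02 and 0.2 m and y of cup_rim in the frame of drawer_in between -0.12 and 0.12 m and z of cup_rim in the frame of drawer_in between 0.06 and 0.4 m and distance between each of nut0, nut1, nut2, nut3, nut4, nut5 and cup_rim below 0.075 m), for 0.1 s.
3. the cup is tipped by more than 1.2 rad over the open drawer, the centre of its mouth less than 20 cm above the drawer's floor (value of joint chest_drawer0 above 0.12 m and x of cup_rim in the frame of drawer_in between -0.02 and 0.2 m and y of cup_rim in the frame of drawer_in between -0.12 and 0.12 m and z of cup_rim in the frame of drawer_in between 0.06 and 0.4 m and z of cup_rim in the frame of drawer_in below 0.2 m and angle between cup's own z axis and vertical above 1.2 rad), for 0.1 s.
At the end, for the whole second after the job is handed in: All six nuts lie inside the drawer, the drawer is open by more than 12 cm, and the cup stands at rest, upright (within 0.1 rad) on the coaster, its centre within 25 mm of the coaster's centre (value of joint chest_drawer0 above 0.12 m and x of nut0 in the frame of drawer_in between -0.003 and 0.228 m and y of nut0 in the frame of drawer_in between -0.116 and 0.116 m and z of nut0 in the frame of drawer_in between -0.005 and 0.055 m and x of nut1 in the frame of drawer_in between -0.003 and 0.228 m and y of nut1 in the frame of drawer_in between -0.116 and 0.116 m and z of nut1 in the frame of drawer_in between -0.005 and 0.055 m and x of nut2 in the frame of drawer_in between -0.003 and 0.228 m and y of nut2 in the frame of drawer_in between -0.116 and 0.116 m and z of nut2 in the frame of drawer_in between -0.005 and 0.055 m and x of nut3 in the frame of drawer_in between -0.003 and 0.228 m and y of nut3 in the frame of drawer_in between -0.116 and 0.116 m and z of nut3 in the frame of drawer_in between -0.005 and 0.055 m and x of nut4 in the frame of drawer_in between -0.003 and 0.228 m and y of nut4 in the frame of drawer_in between -0.116 and 0.116 m and z of nut4 in the frame of drawer_in between -0.005 and 0.055 m and x of nut5 in the frame of drawer_in between -0.003 and 0.228 m and y of nut5 in the frame of drawer_in between -0.116 and 0.116 m and z of nut5 in the frame of drawer_in between -0.005 and 0.055 m and angle between cup's own z axis and vertical below 0.1 rad and horizontal distance between cup and coaster below 0.025 m and z of cup in the frame of coaster between 0.003 and 0.01 m and linear speed of cup below 0.02 m/s); the robot touches nothing.
It fails at once if the empty cup is moved by more than 30 mm or tipped by more than 0.3 rad (distance of empty_cup from where it was at the start of the episode above 0.03 m or angle between empty_cup's own z axis and vertical above 0.3 rad).
It fails at once if the pepper mill is moved by more than 30 mm or tipped by more than 0.3 rad (distance of mill from where it was at the start of the episode above 0.03 m or angle between mill's own z axis and vertical above 0.3 rad).
It fails at once if the glass stopper is moved by more than 30 mm or tipped by more than 0.3 rad (distance of stopper from where it was at the start of the episode above 0.03 m or angle between stopper's own z axis and vertical above 0.3 rad).
It also fails if it takes over 72 s, if anything falls off the work surface, if the arm or the gripper's body presses on something with over 40 N, if the wrist force passes 120 N, or if a joint passes its speed limit or range.

ROBOT

A 6-joint arm with a two-finger parallel gripper is mounted at the origin on the work surface. World frame = base frame: x ahead of the robot, y to its left, z up, the work surface at z = 0. Lengths are in m, angles in degrees, forces in N, time in s.
With the tool pointing down it reaches from about 0.275 to 0.825 m from the base axis. Payload 4.9 kg.
Tool frame: the origin (TCP) lies between the finger pads; the fingertips stand 22 mm ahead of it and the grasp point (between the pads) lies 3 mm ahead of it (finger_overhang is the distance from the TCP to the fingertips, in m); z points along the fingers, y is the line along which they close (so a half turn about z gives the same grasp; the last joint's range is limited). The gripper opens to 85 mm and grips with 20 to 120 N. Pads are 22 mm wide; open, the fingers measure 114 mm over their backs; the gripper's body (76 mm by 85 mm) begins 54 mm behind the grasp point. The pads swing forward as they close: fully open they stand 13 mm farther back than shut.
Start: joints at [68.056, 18.69, -11.035, 60.275, 0, 82.311], TCP at [0.135, 0.533, 0.253] pointing down, gripper open.
Joint ranges: [-152.03, 152.03], [-55.5, 102.48], [-74.3, 77.21], [-110.64, 120.58], [-84.22, 78.4], [-180, 180]. Speed limits (degrees/s): [147.25, 147.25, 180, 180, 180, 180].

INTERFACE

Orientations are given as [roll, pitch, yaw] about the fixed x, y, z axes, in that order (R = Rz(yaw) Ry(pitch) Rx(roll)).
In Python, from station import * gives the robot as it stands.
- The arm moves only by the tool servo_tool, never from a script. Its argument "targets" is a list of rows, each an object of numbers: "wx", "wy", "wz": the turn, a rotation vector about the tool's x, y, z in rad; "x", "y", "z": the shift along the tool's x, y, z in m; "fingers": the finger opening in m, from 0 to 0.0854. In form: [{"wx": .., "wy": .., "wz": .., "x": .., "y": .., "z": .., "fingers": ..}, ...]. A call has 1 to 20 rows; each row shifts and turns the commanded pose from where the row before left it, along the tool's axes as they then stand; what a row does not reach is not made up. A row lasts 1/12 s, in which the tool goes at most 41.7 mm and 7.16 degrees, less where a joint would pass 70% of its speed; a pose out of reach is approached as far as the arm can. A call with a gripper value outside its range is refused whole. The fingers move at their own pace and stop on an object; "squeeze" is the grip in N (left out, the last holds). Time passes only in rows, so rows that do not move let the fingers close. It gives the time, the measured TCP pose, the force, the opening and the grip force at its end, in the units of the state.
- observe(): the state, without advancing time (a new reading comes with each control period).
- camera(name): name is "scene" or "top" or "wrist"; returns a dict with "color" (420x560x3 uint8, red, green, blue), "K" (3x3 intrinsics, pixels), "pose" (4x4, takes a point from camera to world coordinates). Camera axes: x right, y up, looking along -z (the intrinsics and any distortion apply to the point x, -y, -z); pixel columns grow to the right and rows downward; lengths in m; the calibration is good to about 2 mm. A picture is of the moment at which its call begins. There is no depth.
- job_done(): hands the job in; it is judged then, once.
The state is a dict: "time_s": time; "joint_positions": joint angles; "joint_vel": joint speeds; "joint_torque": joint torques, N m; "ee_pos": TCP position; "eef_rot": TCP orientation; "force": force on the tool from outside, world axes, zero at the start; "moment": the same for the moment, N m; "grip_width": finger opening in m; "finger_force": force on a finger pad.
Only numpy, scipy, OpenCV 4.12 (cv2) and the standard library are available. Lean on these libraries where they do the work, as an engineer would, in place of code of your own. Each camera call takes 0.05 s, during which the arm holds its last target. There are 200 camera calls.

## Working session

There is one attempt and no reset: what is moved stays moved. The work goes in short steps, Python scripts to look and compute and a tool call to move; the robot and the scene stay as the last step left them, time stands still between calls to the robot, and variables do not carry over. Pictures are saved under pics/ and viewed, at most 10 in all, crops included, and the job is handed in when it is done.

Besides the shell and the picture viewer there is one more tool, called after "Call:" as a command line: name --argument value ..., lists and objects as JSON in quotes. servo_tool: Moves the arm, as the interface text tells. Its arguments: {"type":"object","properties":{"targets":{"type":"array"},"squeeze":{"type":"number"}},"required":["targets"]}

```bash
mkdir -p pics
cat > h.py <<'E'
from station import *
import numpy as np, cv2
def snap(n,f):
    c=camera(n); cv2.imwrite('pics/'+f,c['color'][:,:,::-1]); np.savez('pics/'+f[:-4]+'.npz',K=c['K'],pose=c['pose']); return c
def ray(f,u,v):
    d=np.load('pics/'+f+'.npz'); K=d['K'];P=d['pose']
    r=np.linalg.inv(K)@[u,v,1]; r=P[:3,:3]@[r[0],-r[1],-r[2]]
    return P[:3,3],r/np.linalg.norm(r)
def onz(f,u,v,z):
    o,d=ray(f,u,v); return o+d*(z-o[2])/d[2]
def tri(*a):
    A=0;b=0
    for f,u,v in a:
        o,d=ray(f,u,v); M=np.eye(3)-np.outer(d,d); A=A+M; b=b+M@o
    return np.linalg.solve(A,b)
def proj(f,p):
    d=np.load('pics/'+f+'.npz'); K=d['K'];P=d['pose']
    q=P[:3,:3].T@(np.array(p)-P[:3,3]); q=K@[q[0],-q[1],-q[2]]; return q[:2]/q[2]
E
python3 - <<'E'
from h import *
for n in('scene','top','wrist'):
    c=snap(n,n+'0.png'); print(n,c['K'].round(1).tolist(),c['pose'].round(3).tolist(),[k for k in c])
print(observe())
E
```

```text
scene [[380.7, 0.0, 270.4], [0.0, 380.7, 215.4], [0.0, 0.0, 1.0]] [[0.366, -0.789, 0.494, 1.056], [0.931, 0.305, -0.203, -0.158], [0.009, 0.534, 0.846, 0.829], [0.0, 0.0, 0.0, 1.0]] ['color', 'K', 'pose']
top [[448.2, 0.0, 284.1], [0.0, 448.2, 207.6], [0.0, 0.0, 1.0]] [[-0.017, 0.989, -0.15, 0.389], [-1.0, -0.019, -0.009, 0.051], [-0.012, 0.15, 0.989, 1.338], [0.0, 0.0, 0.0, 1.0]] ['color', 'K', 'pose']
wrist [[291.1, 0.0, 280.8], [0.0, 291.1, 208.4], [0.0, 0.0, 1.0]] [[0.246, -0.918, -0.312, 0.055], [0.969, 0.233, 0.08, 0.554], [-0.001, -0.322, 0.947, 0.375], [0.0, 0.0, 0.0, 1.0]] ['color', 'K', 'pose']
{'time_s': 0.15, 'joint_positions': array([ 6.80547426e+01,  1.87253265e+01, -1.10785866e+01,  6.02748516e+01,
       -2.05532299e-03,  8.23108372e+01]), 'joint_vel': array([-0.07877291, -0.14000216,  0.15854738,  0.06603999, -0.02015599,
       -0.01440574]), 'joint_torque': array([ 1.22073405e-03, -4.43705606e+01,  2.62664294e+01,  1.04302421e-02,
       -1.22118436e-04,  2.01081903e-06]), 'ee_pos': array([0.13528341, 0.53267301, 0.25265582]), 'eef_rot': array([-1.79921669e+02, -8.50177376e-03,  1.65743901e+02]), 'force': array([ 0.34294011, -0.31832077,  0.71674601]), 'moment': array([-0.02753113, -0.03484276, -0.01621878]), 'finger_force': 0.0, 'grip_width': 0.08532225602197956}
```

View pics/scene0.png

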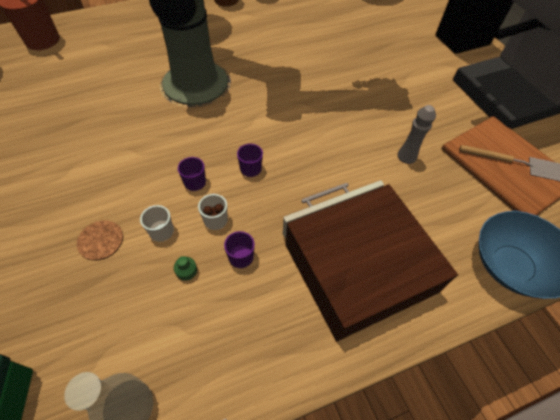

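View pics/top0.png

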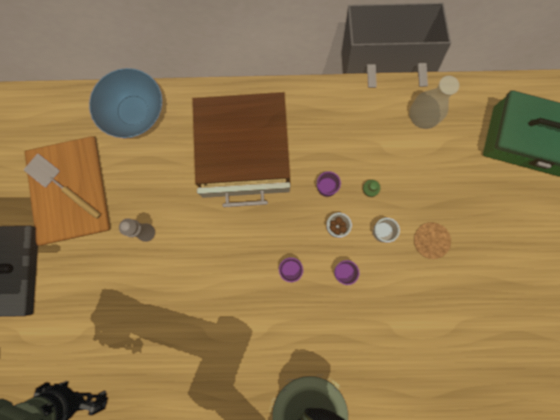

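The top view shows the nut cup at (339,225), the empty cup at (387,230), the coaster at (433,240) and the handle from (224,204) to (267,202). The scene view shows the nut cup at (213,210), the coaster at (100,240) and the handle from (304,200) to (347,186). I'll zoom in to refine these.

Run:
```python
from h import *
t=cv2.imread('pics/top0.png')[175:275,190:456]; s=cv2.imread('pics/scene0.png')[170:270,80:346+6]
f=lambda i:cv2.resize(i,(798,300),interpolation=cv2.INTER_CUBIC)
s=cv2.imread('pics/scene0.png')[170:270,80:346]
cv2.imwrite('pics/zoom.png',np.vstack([f(t),f(s)]))
print('cup',tri(('top0',339,224),('scene0',213,202)))
print('coaster',tri(('top0',433,240),('scene0',100,240)), onz('top0',433,240,.006),onz('scene0',100,240,.006))
print('hl',tri(('top0',224,204),('scene0',304,200)))
print('hr',tri(('top0',267,202),('scene0',347.5,186)))
for a,b in((224,204),(267,202)): print(onz('top0',a,b,.067))
# chest top corners
for a,b in((194,97),(285,93),(288,183),(195,187)): print(onz('top0',a,b,.105).round(3))
```

```text
cup [ 0.52996446 -0.09173141  0.07476388]
coaster [ 0.48545522 -0.37785847 -0.00135511] [ 0.48491398 -0.37571306  0.006     ] [ 0.4905578  -0.37570747  0.006     ]
hl [0.5844117  0.18690823 0.02872941]
hr [0.61555313 0.1532649  0.13364799]
[0.59469273 0.23539968 0.067     ]
[0.59817067 0.11165309 0.067     ]
[0.904 0.318 0.105]
[0.91  0.054 0.105]
[0.645 0.05  0.105]
[0.638 0.312 0.105]
```

View pics/zoom.png

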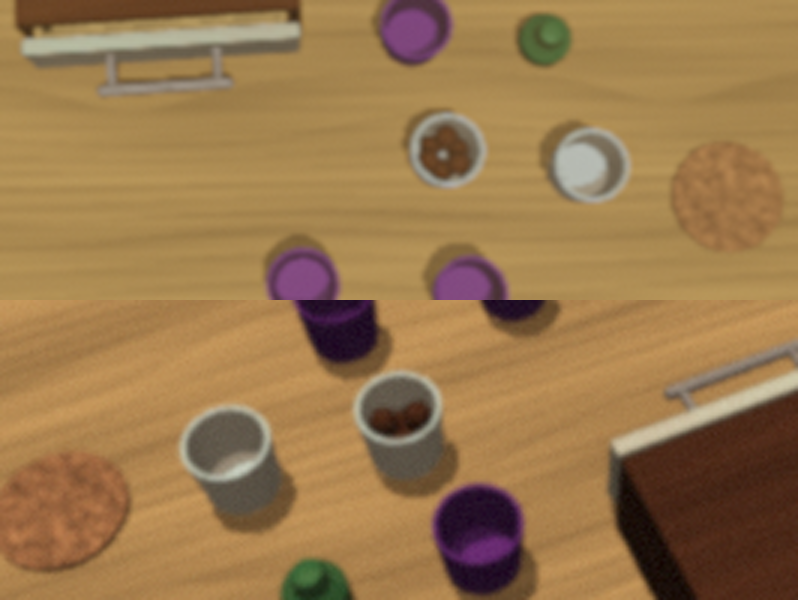

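Run:
```python
from h import *
print('cuprim',tri(('top0',339.3,225),('scene0',213,206.7)))
print('coaster',tri(('top0',432.3,240.3),('scene0',101.7,240)))
print('emptyrim',tri(('top0',387,230),('scene0',155.7,218.3)))
print('purpA',tri(('top0',328.3,184),('scene0',239.3,244.3)))
for u,v in((290.7,269.3),(346.3,272.3)): print('purp',onz('top0',u,v,.065))
print('stop',onz('top0',372,187,.05))
print('mill',onz('top0',127,227,.18),onz('top0',145,232,0))
print('hl',tri(('top0',223.3,205.3),('scene0',347.5,186)))
print('hr',tri(('top0',267,202.7),('scene0',302.7,200.7)))
for n in('top0','scene0'): print(np.load('pics/'+n+'.npz')['pose'][:3,3])
```

```text
cuprim [ 0.52935847 -0.09436811  0.05497046]
coaster [ 0.48484455 -0.37562303 -0.00407595]
emptyrim [ 0.51232501 -0.23079413  0.05514361]
purpA [ 0.65002707 -0.06745058  0.05395374]
purp [0.40544769 0.04723254 0.065     ]
purp [ 0.39443383 -0.10855654  0.065     ]
stop [ 0.63951157 -0.19460224  0.05      ]
mill [0.52045268 0.47196339 0.18      ] [0.52484185 0.48263708 0.        ]
hl [0.5928985  0.23965231 0.05740586]
hr [0.59710374 0.11296734 0.06400464]
[0.3886678  0.05055861 1.33758807]
[ 1.05552123 -0.15798688  0.82923568]
```

View pics/wrist0.png

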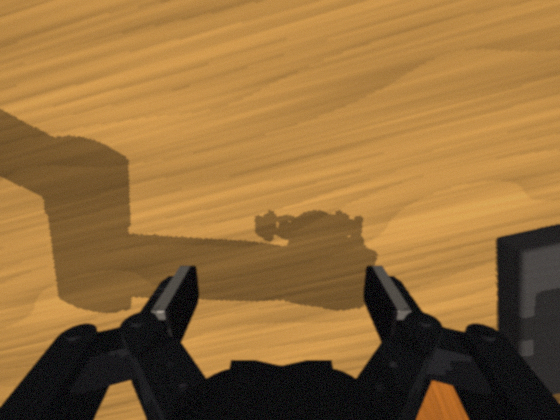

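The wrist view shows only the open fingers over bare worktop. Both views place the cup rim at about (0.529, -0.094), the coaster at (0.485, -0.376), and the middle of the handle at about (0.5955, 0.175) with a chest yaw of about 1.5°. Next I'll plan the move to above the handle.

```bash
cat >> h.py <<'E'
from scipy.spatial.transform import Rotation as Ro
from scipy.linalg import expm,logm
def T(p,R):
    M=np.eye(4); M[:3,:3]=R.as_matrix(); M[:3,3]=p; return M
def cur():
    s=observe(); return T(s['ee_pos'],Ro.from_euler('xyz',s['eef_rot'],degrees=True))
def plan(p,rpy,n,T0=None):
    T0=cur() if T0 is None else T0
    G=T(p,Ro.from_euler('xyz',rpy,degrees=True) if not isinstance(rpy,Ro) else rpy)
    L=np.real(logm(np.linalg.inv(T0)@G)); D=expm(L/n); w=Ro.from_matrix(D[:3,:3]).as_rotvec()
    print(n,'rows w',w.round(4),'p',D[:3,3].round(4),'| deg',np.degrees(np.linalg.norm(w)).round(2),'mm',(np.linalg.norm(D[:3,3])*1e3).round(1))
    for f in(.25,.5,.75): print('  via',(T0@expm(L*f))[:3,3].round(3))
    return G
def level(az,down,roll=0):  # tool pointing az, 'down' deg below level, y horizontal
    t=np.array([np.cos(np.radians(az))*np.cos(np.radians(down)),np.sin(np.radians(az))*np.cos(np.radians(down)),-np.sin(np.radians(down))])
    y=np.cross(t,[0,0,1]); y/=np.linalg.norm(y)
    return Ro.from_matrix(np.c_[np.cross(y,t),y,t])*Ro.from_euler('z',roll,degrees=True)
E
python3 -c "
from h import *
plan([.590,.175,.2],[180,0,91.5],18)"
```

```text
18 rows w [-0.0001  0.      0.072 ] p [-0.0338  0.0067  0.0029] | deg 4.12 mm 34.6
  via [0.287 0.505 0.239]
  via [0.423 0.43  0.226]
  via [0.527 0.316 0.213]
```

```bash
python3 -c "
from h import *
R=Ro.from_euler('xyz',[180,0,165.74],degrees=True)
G=plan([.33,.37,.25],R,8)
plan([.590,.175,.2],[180,0,91.5],12,G)"
```

```text
8 rows w [-0.0002 -0.      0.    ] p [-0.0286 -0.0137  0.0003] | deg 0.01 mm 31.7
  via [0.184 0.492 0.252]
  via [0.233 0.451 0.251]
  via [0.281 0.411 0.251]
12 rows w [-0.    -0.     0.108] p [-0.0285  0.0058  0.0042] | deg 6.19 mm 29.4
  via [0.416 0.356 0.238]
  via [0.493 0.316 0.225]
  via [0.553 0.254 0.213]
```

Call:
servo_tool --targets '[{"x":-0.0286,"y":-0.0137,"fingers":0.026},{"x":-0.0286,"y":-0.0137,"fingers":0.026},{"x":-0.0286,"y":-0.0137,"fingers":0.026},{"x":-0.0286,"y":-0.0137,"fingers":0.026},{"x":-0.0286,"y":-0.0137,"fingers":0.026},{"x":-0.0286,"y":-0.0137,"fingers":0.026},{"x":-0.0286,"y":-0.0137,"fingers":0.026},{"x":-0.0286,"y":-0.0137,"fingers":0.026},{"wz":0.108,"x":-0.0285,"y":0.0058,"z":0.0042},{"wz":0.108,"x":-0.0285,"y":0.0058,"z":0.0042},{"wz":0.108,"x":-0.0285,"y":0.0058,"z":0.0042},{"wz":0.108,"x":-0.0285,"y":0.0058,"z":0.0042},{"wz":0.108,"x":-0.0285,"y":0.0058,"z":0.0042},{"wz":0.108,"x":-0.0285,"y":0.0058,"z":0.0042},{"wz":0.108,"x":-0.0285,"y":0.0058,"z":0.0042},{"wz":0.108,"x":-0.0285,"y":0.0058,"z":0.0042},{"wz":0.108,"x":-0.0285,"y":0.0058,"z":0.0042},{"wz":0.108,"x":-0.0285,"y":0.0058,"z":0.0042},{"wz":0.108,"x":-0.0285,"y":0.0058,"z":0.0042},{"wz":0.108,"x":-0.0285,"y":0.0058,"z":0.0042}]'

```text
schema error: expected keys wx, wy, wz, x, y, z, fingers
```

Run:
```python
from h import *
s=observe(); print(s['ee_pos'],s['eef_rot'],s['joint_positions'].round(1),s['grip_width'],s['time_s'])
snap('wrist','w1.png')
for y in(.115,.175,.235): print(proj('w1',[.5955,y,.067]))
```

```text
[0.13528341 0.53267301 0.25265582] [-1.79921669e+02 -8.50177376e-03  1.65743901e+02] [ 68.1  18.7 -11.1  60.3  -0.   82.3] 0.08532225602197956 0.15
[109.08893687 502.13210272]
[141.94684001 496.71599716]
[175.45664123 491.19243651]
```

View pics/w1.png

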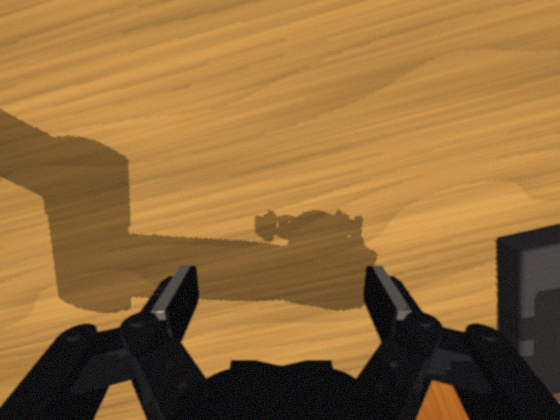

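The call was refused because every row needs all seven keys, and this picture shows the same view as before. I'll resend the full rows.

Call:
servo_tool --targets '[{"wx":0,"wy":0,"wz":0,"x":-0.0286,"y":-0.0137,"z":0,"fingers":0.026},{"wx":0,"wy":0,"wz":0,"x":-0.0286,"y":-0.0137,"z":0,"fingers":0.026},{"wx":0,"wy":0,"wz":0,"x":-0.0286,"y":-0.0137,"z":0,"fingers":0.026},{"wx":0,"wy":0,"wz":0,"x":-0.0286,"y":-0.0137,"z":0,"fingers":0.026},{"wx":0,"wy":0,"wz":0,"x":-0.0286,"y":-0.0137,"z":0,"fingers":0.026},{"wx":0,"wy":0,"wz":0,"x":-0.0286,"y":-0.0137,"z":0,"fingers":0.026},{"wx":0,"wy":0,"wz":0,"x":-0.0286,"y":-0.0137,"z":0,"fingers":0.026},{"wx":0,"wy":0,"wz":0,"x":-0.0286,"y":-0.0137,"z":0,"fingers":0.026},{"wx":0,"wy":0,"wz":0.108,"x":-0.0285,"y":0.0058,"z":0.0042,"fingers":0.026},{"wx":0,"wy":0,"wz":0.108,"x":-0.0285,"y":0.0058,"z":0.0042,"fingers":0.026},{"wx":0,"wy":0,"wz":0.108,"x":-0.0285,"y":0.0058,"z":0.0042,"fingers":0.026},{"wx":0,"wy":0,"wz":0.108,"x":-0.0285,"y":0.0058,"z":0.0042,"fingers":0.026},{"wx":0,"wy":0,"wz":0.108,"x":-0.0285,"y":0.0058,"z":0.0042,"fingers":0.026},{"wx":0,"wy":0,"wz":0.108,"x":-0.0285,"y":0.0058,"z":0.0042,"fingers":0.026},{"wx":0,"wy":0,"wz":0.108,"x":-0.0285,"y":0.0058,"z":0.0042,"fingers":0.026},{"wx":0,"wy":0,"wz":0.108,"x":-0.0285,"y":0.0058,"z":0.0042,"fingers":0.026},{"wx":0,"wy":0,"wz":0.108,"x":-0.0285,"y":0.0058,"z":0.0042,"fingers":0.026},{"wx":0,"wy":0,"wz":0.108,"x":-0.0285,"y":0.0058,"z":0.0042,"fingers":0.026},{"wx":0,"wy":0,"wz":0.108,"x":-0.0285,"y":0.0058,"z":0.0042,"fingers":0.026},{"wx":0,"wy":0,"wz":0.108,"x":-0.0285,"y":0.0058,"z":0.0042,"fingers":0.026}]'

```text
time_s: 1.87
ee_pos: [0.5916, 0.1745, 0.2022]
eef_rot: [-180.0, -0.0, 91.2]
force: [-0.1, 0.0, -0.6]
grip_width: 0.0261
finger_force: 0.0
```

Run:
```python
from h import *
s=observe(); print(s['joint_positions'].round(1))
snap('wrist','w2.png')
for y in(.115,.175,.235): print(proj('w2',[.5955,y,.067]))
print(np.load('pics/w2.npz')['pose'].round(3))
```

```text
[ 9.6 27.8 -4.8 57.4  0.  98.4]
[283.43296806 261.48338079]
[284.95847682 204.11340021]
[286.71889534 137.90914155]
[[ 1.    -0.02  -0.006  0.59 ]
 [ 0.021  0.946  0.322  0.258]
 [-0.001 -0.322  0.947  0.324]
 [ 0.     0.     0.     1.   ]]
```

View pics/w2.png

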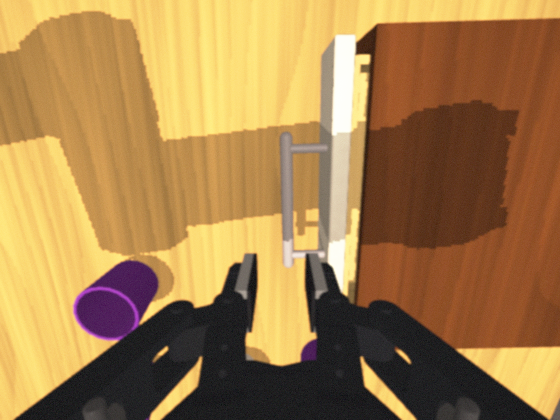

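The wrist view shows the bar running from (286,134) to (289,265), so it is centred near (0.598, 0.178) and the front lies to its right. I'll descend onto it.

Call:
servo_tool --targets '[{"wx":0,"wy":0,"wz":0,"x":0.0015,"y":0.003,"z":0.01,"fingers":0.026},{"wx":0,"wy":0,"wz":0,"x":0.0015,"y":0.003,"z":0.02,"fingers":0.026},{"wx":0,"wy":0,"wz":0,"x":0,"y":0,"z":0.02,"fingers":0.026},{"wx":0,"wy":0,"wz":0,"x":0,"y":0,"z":0.02,"fingers":0.026},{"wx":0,"wy":0,"wz":0,"x":0,"y":0,"z":0.015,"fingers":0.026},{"wx":0,"wy":0,"wz":0,"x":0,"y":0,"z":0.015,"fingers":0.026},{"wx":0,"wy":0,"wz":0,"x":0,"y":0,"z":0.015,"fingers":0.026},{"wx":0,"wy":0,"wz":0,"x":0,"y":0,"z":0.015,"fingers":0.026},{"wx":0,"wy":0,"wz":0,"x":0,"y":0,"z":0,"fingers":0.026},{"wx":0,"wy":0,"wz":0,"x":0,"y":0,"z":0,"fingers":0.0},{"wx":0,"wy":0,"wz":0,"x":0,"y":0,"z":0,"fingers":0.0},{"wx":0,"wy":0,"wz":0,"x":0,"y":0,"z":0,"fingers":0.0},{"wx":0,"wy":0,"wz":0,"x":0,"y":0,"z":0,"fingers":0.0},{"wx":0,"wy":0,"wz":0,"x":0,"y":0,"z":0,"fingers":0.0}]' --squeeze 30

```text
time_s: 3.08
ee_pos: [0.5962, 0.1798, 0.0725]
eef_rot: [-180.0, -0.1, 91.5]
force: [1.1, 4.1, -3.8]
grip_width: 0.0098
finger_force: 29.1
```

Call:
servo_tool --targets '[{"wx":0,"wy":0,"wz":0,"x":0,"y":-0.005,"z":0,"fingers":0.0},{"wx":0,"wy":0,"wz":0,"x":0,"y":-0.01,"z":0,"fingers":0.0},{"wx":0,"wy":0,"wz":0,"x":0,"y":-0.014,"z":0,"fingers":0.0},{"wx":0,"wy":0,"wz":0,"x":0,"y":-0.014,"z":0,"fingers":0.0},{"wx":0,"wy":0,"wz":0,"x":0,"y":-0.014,"z":0,"fingers":0.0},{"wx":0,"wy":0,"wz":0,"x":0,"y":-0.014,"z":0,"fingers":0.0},{"wx":0,"wy":0,"wz":0,"x":0,"y":-0.014,"z":0,"fingers":0.0},{"wx":0,"wy":0,"wz":0,"x":0,"y":-0.014,"z":0,"fingers":0.0},{"wx":0,"wy":0,"wz":0,"x":0,"y":-0.014,"z":0,"fingers":0.0},{"wx":0,"wy":0,"wz":0,"x":0,"y":-0.014,"z":0,"fingers":0.0},{"wx":0,"wy":0,"wz":0,"x":0,"y":-0.014,"z":0,"fingers":0.0},{"wx":0,"wy":0,"wz":0,"x":0,"y":-0.014,"z":0,"fingers":0.0},{"wx":0,"wy":0,"wz":0,"x":0,"y":-0.014,"z":0,"fingers":0.0},{"wx":0,"wy":0,"wz":0,"x":0,"y":-0.009,"z":0,"fingers":0.0},{"wx":0,"wy":0,"wz":0,"x":0,"y":0,"z":0,"fingers":0.0},{"wx":0,"wy":0,"wz":0,"x":0,"y":0,"z":0,"fingers":0.0},{"wx":0,"wy":0,"wz":0,"x":0,"y":0,"z":0,"fingers":0.0}]'

```text
time_s: 4.5
ee_pos: [0.4179, 0.1721, 0.0728]
eef_rot: [-180.0, 0.3, 91.4]
force: [-0.2, -5.9, -2.2]
grip_width: 0.0095
finger_force: 31.5
```

Call:
servo_tool --targets '[{"wx":0,"wy":0,"wz":0,"x":0,"y":0,"z":0,"fingers":0.028},{"wx":0,"wy":0,"wz":0,"x":0,"y":0,"z":0,"fingers":0.028},{"wx":0,"wy":0,"wz":0,"x":0,"y":0,"z":0,"fingers":0.028},{"wx":0,"wy":0,"wz":0,"x":0,"y":0,"z":0,"fingers":0.028},{"wx":0,"wy":0,"wz":0,"x":0,"y":0,"z":-0.01,"fingers":0.028},{"wx":0,"wy":0,"wz":0,"x":0,"y":0,"z":-0.02,"fingers":0.028},{"wx":0,"wy":0,"wz":0,"x":0,"y":0,"z":-0.03,"fingers":0.028},{"wx":0,"wy":0,"wz":0,"x":0,"y":0,"z":-0.035,"fingers":0.028},{"wx":0,"wy":0,"wz":0,"x":0,"y":0,"z":-0.035,"fingers":0.028},{"wx":0,"wy":0,"wz":0,"x":0,"y":0,"z":-0.035,"fingers":0.028},{"wx":0,"wy":0,"wz":0,"x":0,"y":0,"z":-0.035,"fingers":0.028}]'

```text
time_s: 5.42
ee_pos: [0.4183, 0.1744, 0.2749]
eef_rot: [180.0, -0.0, 91.5]
force: [1.2, 1.8, 0.5]
grip_width: 0.0276
finger_force: 0.0
```

Run:
```python
from h import *
s=observe(); print(s['ee_pos'],s['joint_positions'].round(1),s['time_s'])
R=level(-18,45,180); print(R.as_euler('xyz',degrees=True))
g=np.array([.529,-.094,.040]); t=R.as_matrix()[:,2]
print(t, g-t*.003)
plan(g-t*.143,R,17)
```

```text
[0.41832595 0.17436418 0.27486065] [ 13.3   7.5 -22.4  60.1   0.  101.8] 5.4167
[-180.   45.  162.]
[ 0.67249851 -0.21850801 -0.70710678] [ 0.5269825  -0.09334448  0.04212132]
17 rows w [-0.0283 -0.0401 -0.0684] p [-0.0095 -0.009   0.0116] | deg 4.83 mm 17.5
  via [0.389 0.126 0.227]
  via [0.381 0.065 0.186]
  via [ 0.396 -0.001  0.157]
```

Call:
servo_tool --targets '[{"wx":-0.0283,"wy":-0.0401,"wz":-0.0684,"x":-0.0095,"y":-0.009,"z":0.0116,"fingers":0.085},{"wx":-0.0283,"wy":-0.0401,"wz":-0.0684,"x":-0.0095,"y":-0.009,"z":0.0116,"fingers":0.085},{"wx":-0.0283,"wy":-0.0401,"wz":-0.0684,"x":-0.0095,"y":-0.009,"z":0.0116,"fingers":0.085},{"wx":-0.0283,"wy":-0.0401,"wz":-0.0684,"x":-0.0095,"y":-0.009,"z":0.0116,"fingers":0.085},{"wx":-0.0283,"wy":-0.0401,"wz":-0.0684,"x":-0.0095,"y":-0.009,"z":0.0116,"fingers":0.085},{"wx":-0.0283,"wy":-0.0401,"wz":-0.0684,"x":-0.0095,"y":-0.009,"z":0.0116,"fingers":0.085},{"wx":-0.0283,"wy":-0.0401,"wz":-0.0684,"x":-0.0095,"y":-0.009,"z":0.0116,"fingers":0.085},{"wx":-0.0283,"wy":-0.0401,"wz":-0.0684,"x":-0.0095,"y":-0.009,"z":0.0116,"fingers":0.085},{"wx":-0.0283,"wy":-0.0401,"wz":-0.0684,"x":-0.0095,"y":-0.009,"z":0.0116,"fingers":0.085},{"wx":-0.0283,"wy":-0.0401,"wz":-0.0684,"x":-0.0095,"y":-0.009,"z":0.0116,"fingers":0.085},{"wx":-0.0283,"wy":-0.0401,"wz":-0.0684,"x":-0.0095,"y":-0.009,"z":0.0116,"fingers":0.085},{"wx":-0.0283,"wy":-0.0401,"wz":-0.0684,"x":-0.0095,"y":-0.009,"z":0.0116,"fingers":0.085},{"wx":-0.0283,"wy":-0.0401,"wz":-0.0684,"x":-0.0095,"y":-0.009,"z":0.0116,"fingers":0.085},{"wx":-0.0283,"wy":-0.0401,"wz":-0.0684,"x":-0.0095,"y":-0.009,"z":0.0116,"fingers":0.085},{"wx":-0.0283,"wy":-0.0401,"wz":-0.0684,"x":-0.0095,"y":-0.009,"z":0.0116,"fingers":0.085},{"wx":-0.0283,"wy":-0.0401,"wz":-0.0684,"x":-0.0095,"y":-0.009,"z":0.0116,"fingers":0.085},{"wx":-0.0283,"wy":-0.0401,"wz":-0.0684,"x":-0.0095,"y":-0.009,"z":0.0116,"fingers":0.085}]'

```text
time_s: 6.83
ee_pos: [0.4555, -0.0611, 0.1569]
eef_rot: [-179.4, 43.5, 162.2]
force: [0.5, 0.9, -0.8]
grip_width: 0.0847
finger_force: 0.0
```

Run:
```python
from h import *
s=observe(); print(s['ee_pos'],s['eef_rot'],s['joint_positions'].round(1))
snap('wrist','w3.png')
print('rim',proj('w3',[.529,-.094,.065]),'foot',proj('w3',[.529,-.094,0]),'coaster',proj('w3',[.485,-.376,.006]))
```

```text
[ 0.4555253  -0.06109592  0.15692457] [-179.43809271   43.48378071  162.22164796] [-15.6   1.9 -74.2 -29.5  -2.1   1.6]
rim [271.32190292 202.10725584] foot [272.78146318 144.09547892] coaster [ 20.92095696 174.31412983]
```

View pics/w3.png

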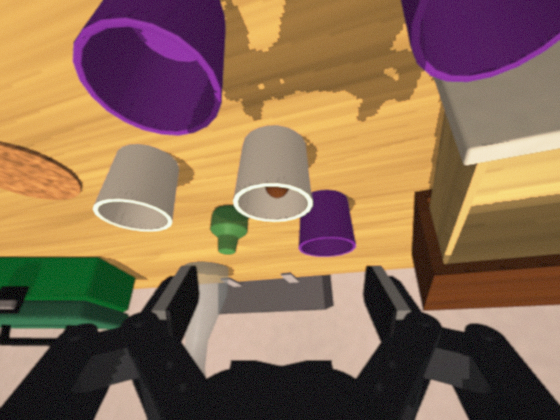

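The wrist view shows the nut cup's rim at (273,203), where I predicted (271,202), so the position is confirmed. The wrist camera hangs below the tool, so the approach should go between the two purple cups at an azimuth of about -25°. Joint 3 is near its limit, so I'll fit the arm's kinematics to check the later poses.

```bash
cat > k.py <<'E'
from h import *
from scipy.optimize import least_squares
Q=np.array([[68.055,18.725,-11.079,60.275,0,82.31],[9.6,27.8,-4.8,57.4,0,98.4],[13.3,7.5,-22.4,60.1,0,101.8],[-15.6,1.9,-74.2,-29.5,-2.1,1.6]])
P=np.array([[.13528,.53267,.25266],[.5916,.1745,.2022],[.4183,.1744,.2749],[.4555,-.0611,.1569]])
E=[[-179.92,0,165.74],[180,0,91.2],[180,0,91.5],[-179.438,43.484,162.222]]
def fk(x,q):
    z0,L1,L2,c,d5,d,off,r0=x; q=np.radians(q); A=q[1]-q[2]; a=A+q[3]
    rot=lambda ang,ax:Ro.from_rotvec(np.array(ax)*ang)
    Rp=rot(q[0],[0,0,1]); Rw=Rp*rot(a,[0,1,0])        # x axis = tool dir at j5=0
    p=Rp.apply([r0+L1*np.sin(q[1])+L2*np.cos(A+c),off,z0+L1*np.cos(q[1])-L2*np.sin(A+c)])
    p=p+Rw.apply([d5,0,0]); R5=Rw*rot(q[4],[0,0,1])
    p=p+R5.apply([d,0,0])
    # tool: z=x5 ; at j6=0 tool x = -z5
    R=R5*Ro.from_matrix(np.array([[0,0,1.],[0,-1,0],[1,0,0]])*1.0)
    M=np.c_[[0,0,-1.],[0,-1,0],[1,0,0]]
    return p,R5*Ro.from_matrix(M)*rot(q[5],[0,0,1])
def res(x):
    return np.r_[np.concatenate([(fk(x,q)[0]-p)*1000 for q,p in zip(Q,P)]),(x-X0)*10]
X0=np.array([.3,.4,.4,0,.1,.15,.073,0])
X=least_squares(res,X0).x
LO=np.array([-152,-55.5,-74.3,-110.6,-84.2,-180]);HI=np.array([152,102.5,77.2,120.6,78.4,180])
def ik(p,R,q0):
    def f(q):
        a,b=fk(X,q); return np.r_[(a-p)*100,(b.inv()*R).as_rotvec()*10]
    s=least_squares(f,np.clip(q0,LO+.5,HI-.5),bounds=(LO,HI)); return s.x,np.abs(s.fun).max()
if __name__=='__main__':
    print(X.round(3),res(X)[:12].round(1))
    for q,e in zip(Q,E): print(np.degrees((fk(X,q)[1].inv()*Ro.from_euler('xyz',e,degrees=True)).magnitude()).round(1),end=' ')
    print()
    q0=Q[3]
    for az,dn in((-25,45),(-25,50),(-20,45)):
        R=level(az,dn,180);t=R.as_matrix()[:,2];g=np.array([.529,-.094,.040])
        for k in(.003,.06,.10): print(az,dn,k,[v.round(1) for v in ik(g-t*k,R,q0)])
    for az in(0,10,20):
     for dn in(0,15):
      for r in(180,0): print('pour',az,dn,r,[v.round(1) for v in ik(np.array([.53,.17,.18]),level(az,dn,r),Q[3] if r else Q[3]+[0,0,0,0,0,150])])
    for az in(-45,-40,-35): print('place',az,[v.round(1) for v in ik(np.array([.485,-.376,.046])-level(az,45).as_matrix()[:,2]*.003,level(az,45,180),Q[3])])
E
python3 k.py
```

```text
Traceback (most recent call last):
  File "k.py", line 20, in <module>
    X=least_squares(res,X0).x
      ~~~~~~~~~~~~~^^^^^^^^
  File "k.py", line 18, in res
    return np.r_[np.concatenate([(fk(x,q)[0]-p)*1000 for q,p in zip(Q,P)]),(x-X0)*10]
                                  ~~^^^^^
  File "k.py", line 16, in fk
    return p,R5*Ro.from_matrix(M)*rot(q[5],[0,0,1])
                ~~~~~~~~~~~~~~^^^
  File "scipy/spatial/transform/_rotation.pyx", line 1143, in scipy.spatial.transform._rotation.Rotation.from_matrix
ValueError: Non-positive determinant (left-handed or null coordinate frame) in rotation matrix 0: [[ 0.  0.  1.]
 [ 0. -1.  0.]
 [-1.  0.  0.]].
```

```bash
sed -i '/R=R5\*Ro/d; /# tool: z/d; s/\[0,-1,0\],\[1,0,0\]\]$/[0,1,0],[1,0,0]]/; s/M=np.c_\[\[0,0,-1.\],\[0,-1,0\]/M=np.c_[[0,0,-1.],[0,1,0]/' k.py; python3 k.py
```

```text
[ 0.319  0.513  0.411 -0.164  0.146  0.262  0.073 -0.005] [ 0.2 -0.   0.1 -0.1  0.  -0.1  0.1 -0.  -0.   0.   0.2  0. ]
0.0 0.0 0.0 0.1 
-25 45 0.003 [array([-14.1,  34.5, -69.9, -58.9,  -7.7,   7.7]), np.float64(0.0)]
-25 45 0.06 [array([-12.7,  24.9, -74.3, -53.4,  -8.7,   8.7]), np.float64(0.0)]
-25 45 0.1 [array([-11.1,  14.4, -74.3, -40.7, -10.3,  10.3]), np.float64(0.3)]
-25 50 0.003 [array([-14.6,  29.3, -66.1, -44.9,  -6.6,   8. ]), np.float64(0.0)]
-25 50 0.06 [array([-13.5,  19. , -69.4, -37.9,  -7.4,   8.9]), np.float64(0.0)]
-25 50 0.1 [array([-12.6,  10.9, -70.8, -31. ,  -8. ,   9.6]), np.float64(0.0)]
-20 45 0.003 [array([-16.8,  34.8, -70.8, -60.6,  -2.3,   2.3]), np.float64(0.0)]
-20 45 0.06 [array([-16.1,  23.5, -74.3, -51.4,  -3. ,   2.8]), np.float64(0.2)]
-20 45 0.1 [array([-15.4,  12.7, -74.3, -38.5,  -3.9,   3.5]), np.float64(0.6)]
pour 0 0 180 [array([  26.7,   51. ,  -74.3, -110.6,  -37. ,    7.8]), np.float64(2.1)]
pour 0 0 0 [array([  26.4,   50.8,  -74.3, -110.6,  -36.3,  180. ]), np.float64(2.2)]
pour 0 15 180 [array([ 23.5,  34.6, -74.3, -84.5, -29.1,  10
[... 330 characters left out ...]
-68.1,  -9.2,   2.9]), np.float64(2.4)]
pour 10 15 0 [array([ 13.3,  22. , -74.3, -66.8,  -6.2, 180. ]), np.float64(2.5)]
pour 20 0 180 [array([ -13. ,   53.1,  -74.3, -110.6,   54.8,  -11.9]), np.float64(4.0)]
pour 20 0 0 [array([ -13. ,   53.1,  -74.3, -110.6,   54.8,  168.1]), np.float64(4.0)]
pour 20 15 180 [array([  0.6,  20.3, -74.3, -62.6,  20.5, -10.6]), np.float64(2.6)]
pour 20 15 0 [array([  0.6,  20.3, -74.3, -62.6,  20.5, 169.4]), np.float64(2.6)]
place -45 [array([-44.5,  33.5, -60.2, -48.8,  -0.3,   0.3]), np.float64(0.0)]
place -40 [array([-46.7,  33.4, -60.5, -48.7,   4.8,  -4.8]), np.float64(0.0)]
place -35 [array([-48.9,  33.3, -60.3, -47.7,   9.8,  -9.9]), np.float64(0.0)]
```

The fit is good to about 0.2 mm. It shows a radial level pour is out of reach, so I'll check pouring with the tool turned left using joint 5.

```bash
cat > p.py <<'E'
from k import *
DN=47
c=np.array(level(0,DN,180).inv().apply([0,0,1])); rt=np.array([0,0,.003])+c*.025
def tcp(rim,R): return np.array(rim)-R.apply(rt)
def chk(T0,T1,q,n,lab):
    L=np.real(logm(np.linalg.inv(T0)@T1)); worst=0;mj=0;tips=[]
    for i in range(n+1):
        M=T0@expm(L*i/n); R=Ro.from_matrix(M[:3,:3]); q1,e=ik(M[:3,3],R,q)
        if i: mj=max(mj,np.abs(q1-q).max())
        q=q1; worst=max(worst,e); tips.append(np.degrees(np.arccos(R.apply(c)[2])))
    print(lab,'err',worst.round(2),'q',q.round(1),'maxstep',mj.round(1),'tip',tips[-1].round(0),'max',max(tips).__round__(0)); return q
if __name__=='__main__':
    R=level(-25,DN,180); g=np.array([.529,-.094,.040])-R.as_matrix()[:,2]*.003
    A=T(g,R); qa,e=ik(g,R,Q[3]); print(qa.round(1),e)
    B=T(g+[0,0,.14],R); qb=chk(A,B,qa,6,'lift')
    rim=np.array([.545,.165,.165])
    for az in(10,30,50):
        R1=level(az,DN,180); C=T(tcp(rim,R1),R1); qc=chk(B,C,qb,16,'carry%d'%az)
        for az2 in(60,75,90):
          for rl in(20,0,-20):
            R2=level(az2,12,rl); chk(C,T(tcp(rim,R2),R2),qc,26,' pour %d %d'%(az2,rl))
E
python3 p.py
```

```text
[-14.3  32.1 -68.4 -53.1  -7.2   7.8] 5.1709331261307057e-11
lift err 0.0 q [-14.3   5.  -62.1 -19.7  -7.2   7.8] maxstep 5.7 tip nan max 0.0
carry10 err 0.0 q [  9.2  13.8 -61.7 -28.5   0.6  -0.6] maxstep 1.5 tip 0.0 max 0.0
 pour 60 20 err 0.0 q [-15.6  35.2 -60.7 -55.4  71.3 161. ] maxstep 16.8 tip 118.0 max nan
 pour 60 0 err 0.0 q [-15.4  35.1 -61.5 -56.5  71.2 141.4] maxstep 15.0 tip 121.0 max nan
 pour 60 -20 err 0.0 q [-15.2  35.4 -62.4 -58.   71.  121.8] maxstep 13.2 tip 118.0 max nan
 pour 75 20 err 0.0 q [-16.3  36.1 -33.2  26.9  77.9 103.7] maxstep 9.9 tip 118.0 max nan
 pour 75 0 err 0.0 q [-16.3  35.6 -34.1  26.4  77.9  83.8] maxstep 7.1 tip 121.0 max nan
 pour 75 -20 err 0.0 q [-16.3  35.4 -34.9  26.   77.9  63.6] maxstep 5.2 tip 118.0 max nan
 pour 90 20 err 0.0 q [-15.2  51.6  -7.3  82.   70.8  57.5] maxstep 8.2 tip 118.0 max nan
 pour 90 0 err 0.0 q [-15.3  51.2  -8.3  81.7  70.6  37.2] maxstep 7.3 tip 121.0 max nan
 pour 90 -20 err 0.0 q [-15.5  51.   -9.2  81.3  70.5  16.9] maxstep 6.3 tip 118.0 max nan
carry30 err 0.0 q [  0.2  13.6 -59.7 -22.3  19.8 -22.8] maxst
[... 1212 characters left out ...]
118.0 max nan
 pour 75 20 err 1.98 q [ -15.9   49.6  -61.9  -90.4   78.4 -180. ] maxstep 11.3 tip 118.0 max nan
 pour 75 0 err 0.0 q [-16.3  35.6 -34.1  26.4  77.9  83.8] maxstep 12.1 tip 121.0 max nan
 pour 75 -20 err 0.0 q [-16.3  35.4 -34.9  26.   77.9  63.6] maxstep 9.8 tip 118.0 max nan
 pour 90 20 err 0.0 q [-15.2  51.6  -7.3  82.   70.8  57.5] maxstep 5.8 tip 118.0 max nan
 pour 90 0 err 0.0 q [-15.3  51.2  -8.3  81.7  70.6  37.2] maxstep 5.4 tip 121.0 max nan
 pour 90 -20 err 0.0 q [-15.5  51.   -9.2  81.3  70.5  16.9] maxstep 5.0 tip 118.0 max nanp.py:10: RuntimeWarning: invalid value encountered in arccos
  q=q1; worst=max(worst,e); tips.append(np.degrees(np.arccos(R.apply(c)[2])))
```

Run:
```python
from p import *
s=observe(); R=level(-25,DN,180); t=R.as_matrix()[:,2]; g=np.array([.529,-.094,.040])-t*.003
W=T(g-t*.06+[0,0,.04],R); q=chk(cur(),W,s['joint_positions'],6,'a'); chk(W,T(g,R),q,8,'b')
plan(W[:3,3],R,5); print(W[:3,3]); plan(g,R,8,W); print(g,R.as_euler('xyz',degrees=True))
```

```text
a err 0.0 q [-13.   12.2 -70.6 -35.1  -8.2   8.8] maxstep 1.8 tip 0.0 max 1.0
b err 0.0 q [-14.3  32.1 -68.4 -53.1  -7.2   7.8] maxstep 2.7 tip nan max 0.0
5 rows w [0.0149 0.0029 0.0184] p [-0.0005  0.0001  0.0093] | deg 1.36 mm 9.3
  via [ 0.467 -0.067  0.15 ]
  via [ 0.474 -0.069  0.142]
  via [ 0.482 -0.073  0.134]
[ 0.49005967 -0.07584183  0.12607528]
8 rows w [-0. -0.  0.] p [0.0034 0.     0.0112] | deg 0.0 mm 11.7
  via [ 0.499 -0.08   0.105]
  via [ 0.509 -0.084  0.084]
  via [ 0.518 -0.089  0.063]
[ 0.5271457  -0.09313533  0.04219406] [-180.   43.  155.]p.py:10: RuntimeWarning: invalid value encountered in arccos
  q=q1; worst=max(worst,e); tips.append(np.degrees(np.arccos(R.apply(c)[2])))
```

Call:
servo_tool --targets '[{"wx":0.0149,"wy":0.0029,"wz":0.0184,"x":-0.0005,"y":0,"z":0.0093,"fingers":0.0854},{"wx":0.0149,"wy":0.0029,"wz":0.0184,"x":-0.0005,"y":0,"z":0.0093,"fingers":0.0854},{"wx":0.0149,"wy":0.0029,"wz":0.0184,"x":-0.0005,"y":0,"z":0.0093,"fingers":0.0854},{"wx":0.0149,"wy":0.0029,"wz":0.0184,"x":-0.0005,"y":0,"z":0.0093,"fingers":0.0854},{"wx":0.0149,"wy":0.0029,"wz":0.0184,"x":-0.0005,"y":0,"z":0.0093,"fingers":0.0854},{"wx":0,"wy":0,"wz":0,"x":0,"y":0,"z":0,"fingers":0.0854},{"wx":0,"wy":0,"wz":0,"x":0,"y":0,"z":0,"fingers":0.0854}]'

```text
time_s: 7.47
ee_pos: [0.4853, -0.0722, 0.1232]
eef_rot: [179.8, 42.4, 154.8]
force: [0.8, -0.3, -0.7]
grip_width: 0.0854
finger_force: 0.0
```

```bash
python3 - 2>/dev/null <<'E'
from p import *
R=level(-25,DN,180); t=R.as_matrix()[:,2]; g=np.array([.529,-.094,.040])-t*.003
plan(g,R,10)
snap('wrist','w4.png'); im=cv2.imread('pics/w4.png')
print('rim pred',proj('w4',[.529,-.094,.065]),[proj('w4',np.array([.529,-.094,.065])+.035*np.array(d)).round(0) for d in((-.423,-.906,0),(.423,.906,0),(.906,-.423,0),(-.906,.423,0))])
# rim ellipse: bright low-saturation pixels near prediction
u,v=proj('w4',[.529,-.094,.065]).astype(int)
h=cv2.cvtColor(im,cv2.COLOR_BGR2HSV); m=((h[:,:,1]<60)&(h[:,:,2]>70)).astype(np.uint8)
n,l,st,ce=cv2.connectedComponentsWithStats(m)
for i in range(1,n):
    if st[i,4]>300: print(st[i],ce[i].round(0))
E
```

```text
10 rows w [ 0.     -0.001  -0.0003] p [ 0.002  -0.0001  0.0091] | deg 0.06 mm 9.4
  via [ 0.496 -0.077  0.103]
  via [ 0.506 -0.083  0.083]
  via [ 0.517 -0.088  0.062]
rim pred [278.11573549 223.84533114] [array([230., 224.]), array([326., 224.]), array([279., 242.]), array([278., 199.])]
[ 474   33   86  132 5779] [530.  88.]
[ 232  133   97  111 8209] [280. 192.]
[  83  168   95   93 6699] [134. 217.]
[151 267  39  53 564] [168. 294.]
[373 266  39  54 579] [393. 294.]
[ 403  279   71   54 2285] [442. 303.]
[  180   289   202    90 12605] [282. 332.]
[ 498  327   62   77 2389] [539. 354.]
[   0  351   35   56 1227] [ 13. 371.]
[  93  379   55   41 1474] [121. 403.]
[ 415  379   55   41 1481] [441. 403.]
```

Call:
servo_tool --targets '[{"wx":0,"wy":-0.001,"wz":0,"x":0.0019,"y":0.0001,"z":0.0092,"fingers":0.0854},{"wx":0,"wy":-0.001,"wz":0,"x":0.0019,"y":0.0001,"z":0.0092,"fingers":0.0854},{"wx":0,"wy":-0.001,"wz":0,"x":0.0019,"y":0.0001,"z":0.0092,"fingers":0.0854},{"wx":0,"wy":-0.001,"wz":0,"x":0.0019,"y":0.0001,"z":0.0092,"fingers":0.0854},{"wx":0,"wy":-0.001,"wz":0,"x":0.0019,"y":0.0001,"z":0.0092,"fingers":0.0854},{"wx":0,"wy":-0.001,"wz":0,"x":0.0019,"y":0.0001,"z":0.0092,"fingers":0.0854},{"wx":0,"wy":-0.001,"wz":0,"x":0.0019,"y":0.0001,"z":0.0092,"fingers":0.0854},{"wx":0,"wy":-0.001,"wz":0,"x":0.0019,"y":0.0001,"z":0.0092,"fingers":0.0854},{"wx":0,"wy":-0.001,"wz":0,"x":0.0019,"y":0.0001,"z":0.0092,"fingers":0.0854},{"wx":0,"wy":-0.001,"wz":0,"x":0.0019,"y":0.0001,"z":0.0092,"fingers":0.0854},{"wx":0,"wy":0,"wz":0,"x":0,"y":0,"z":0,"fingers":0.0854},{"wx":0,"wy":0,"wz":0,"x":0,"y":0,"z":0,"fingers":0.0854}]' --squeeze 40

```text
time_s: 8.52
ee_pos: [0.5292, -0.092, 0.043]
eef_rot: [179.8, 43.0, 154.7]
force: [-0.3, 0.1, -0.5]
grip_width: 0.0853
finger_force: 0.0
```

Call:
servo_tool --targets '[{"wx":0,"wy":0,"wz":0,"x":0,"y":0,"z":0,"fingers":0.06},{"wx":0,"wy":0,"wz":0,"x":0,"y":0,"z":0,"fingers":0.055},{"wx":0,"wy":0,"wz":0,"x":0,"y":0,"z":0,"fingers":0.05},{"wx":0,"wy":0,"wz":0,"x":0,"y":0,"z":0,"fingers":0.05},{"wx":0,"wy":0,"wz":0,"x":0,"y":0,"z":0,"fingers":0.05},{"wx":0,"wy":0,"wz":0,"x":0,"y":0,"z":0,"fingers":0.05}]'

```text
time_s: 9.02
ee_pos: [0.5296, -0.0921, 0.0442]
eef_rot: [179.8, 43.1, 154.7]
force: [-4.0, 1.0, 7.5]
grip_width: 0.0672
finger_force: 45.2
```

```bash
python3 - 2>/dev/null <<'E'
from p import *
s=observe(); A=cur(); R0=Ro.from_matrix(A[:3,:3])
B=plan(A[:3,3]+[0,0,.15],R0,8)
rim=[.545,.165,.17]; R1=level(30,DN,180)
qb=chk(A,B,s['joint_positions'],8,'lift'); C=plan(tcp(rim,R1),R1,18,B); chk(B,C,qb,18,'carry')
E
```

```text
8 rows w [ 0. -0.  0.] p [-0.0128  0.     -0.0137] | deg 0.0 mm 18.7
  via [ 0.53  -0.092  0.082]
  via [ 0.53  -0.092  0.119]
  via [ 0.53  -0.092  0.157]
lift err 0.0 q [-14.1   3.5 -61.1 -17.1  -7.5   8.2] maxstep 4.5 tip 0.0 max 0.0
18 rows w [-0.0364  0.0002 -0.0391] p [0.001  0.0148 0.0026] | deg 3.06 mm 15.0
  via [ 0.556 -0.031  0.182]
  via [0.568 0.034 0.171]
  via [0.563 0.101 0.159]
carry err 0.0 q [  0.2  12.9 -59.4 -21.3  19.8 -22.8] maxstep 1.9 tip 0.0 max 0.0
```

Call:
servo_tool --targets '[{"wx":0,"wy":0,"wz":0,"x":-0.005,"y":0,"z":-0.005,"fingers":0.05},{"wx":0,"wy":0,"wz":0,"x":-0.01,"y":0,"z":-0.0107,"fingers":0.05},{"wx":0,"wy":0,"wz":0,"x":-0.0128,"y":0,"z":-0.0137,"fingers":0.05},{"wx":0,"wy":0,"wz":0,"x":-0.0128,"y":0,"z":-0.0137,"fingers":0.05},{"wx":0,"wy":0,"wz":0,"x":-0.0128,"y":0,"z":-0.0137,"fingers":0.05},{"wx":0,"wy":0,"wz":0,"x":-0.0128,"y":0,"z":-0.0137,"fingers":0.05},{"wx":0,"wy":0,"wz":0,"x":-0.0128,"y":0,"z":-0.0137,"fingers":0.05},{"wx":0,"wy":0,"wz":0,"x":-0.0128,"y":0,"z":-0.0137,"fingers":0.05},{"wx":0,"wy":0,"wz":0,"x":-0.0077,"y":0,"z":-0.0082,"fingers":0.05},{"wx":0,"wy":0,"wz":0,"x":-0.003,"y":0,"z":-0.003,"fingers":0.05},{"wx":0,"wy":0,"wz":0,"x":0,"y":0,"z":0,"fingers":0.05}]'

```text
time_s: 9.93
ee_pos: [0.5299, -0.0924, 0.1938]
eef_rot: [179.8, 43.1, 154.7]
force: [-0.0, 0.1, -2.0]
grip_width: 0.0677
finger_force: 46.0
```

```bash
python3 - 2>/dev/null <<'E'
from p import *
R1=level(30,DN,180); plan(tcp([.545,.165,.17],R1),R1,19); snap('scene','s5.png')
cv2.imwrite('pics/s5z.png',cv2.resize(cv2.imread('pics/s5.png')[60:300,80:400],(800,600)))
E
```

```text
19 rows w [-0.0345  0.0002 -0.0371] p [0.001  0.014  0.0025] | deg 2.9 mm 14.3
  via [ 0.557 -0.031  0.182]
  via [0.568 0.034 0.171]
  via [0.563 0.101 0.159]
```

View pics/s5z.png

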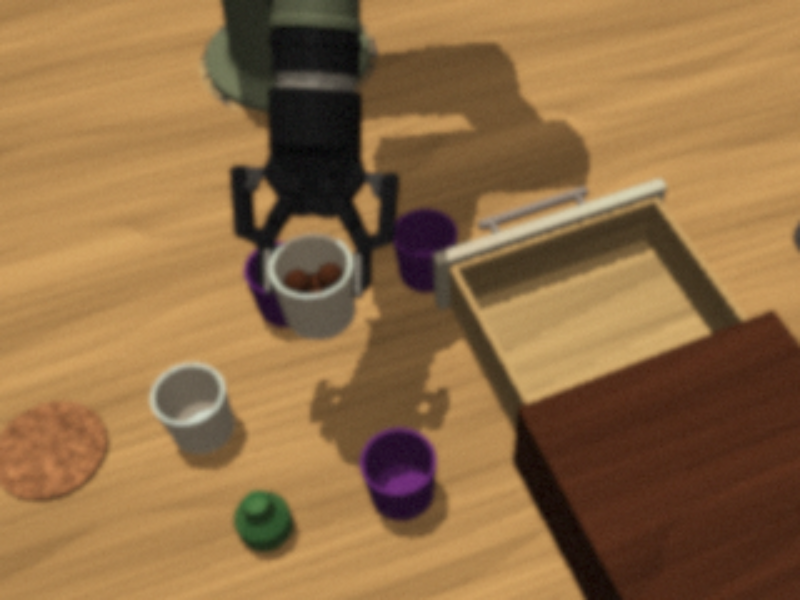

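The zoomed view shows the cup held upright with its nuts at (310,280), and the drawer wide open. I'll carry the cup over the drawer.

Call:
servo_tool --targets '[{"wx":-0.0345,"wy":0.0002,"wz":-0.0371,"x":0.001,"y":0.014,"z":0.0025,"fingers":0.05},{"wx":-0.0345,"wy":0.0002,"wz":-0.0371,"x":0.001,"y":0.014,"z":0.0025,"fingers":0.05},{"wx":-0.0345,"wy":0.0002,"wz":-0.0371,"x":0.001,"y":0.014,"z":0.0025,"fingers":0.05},{"wx":-0.0345,"wy":0.0002,"wz":-0.0371,"x":0.001,"y":0.014,"z":0.0025,"fingers":0.05},{"wx":-0.0345,"wy":0.0002,"wz":-0.0371,"x":0.001,"y":0.014,"z":0.0025,"fingers":0.05},{"wx":-0.0345,"wy":0.0002,"wz":-0.0371,"x":0.001,"y":0.014,"z":0.0025,"fingers":0.05},{"wx":-0.0345,"wy":0.0002,"wz":-0.0371,"x":0.001,"y":0.014,"z":0.0025,"fingers":0.05},{"wx":-0.0345,"wy":0.0002,"wz":-0.0371,"x":0.001,"y":0.014,"z":0.0025,"fingers":0.05},{"wx":-0.0345,"wy":0.0002,"wz":-0.0371,"x":0.001,"y":0.014,"z":0.0025,"fingers":0.05},{"wx":-0.0345,"wy":0.0002,"wz":-0.0371,"x":0.001,"y":0.014,"z":0.0025,"fingers":0.05},{"wx":-0.0345,"wy":0.0002,"wz":-0.0371,"x":0.001,"y":0.014,"z":0.0025,"fingers":0.05},{"wx":-0.0345,"wy":0.0002,"wz":-0.0371,"x":0.001,"y":0.014,"z":0.0025,"fingers":0.05},{"wx":-0.0345,"wy":0.0002,"wz":-0.0371,"x":0.001,"y":0.014,"z":0.0025,"fingers":0.05},{"wx":-0.0345,"wy":0.0002,"wz":-0.0371,"x":0.001,"y":0.014,"z":0.0025,"fingers":0.05},{"wx":-0.0345,"wy":0.0002,"wz":-0.0371,"x":0.001,"y":0.014,"z":0.0025,"fingers":0.05},{"wx":-0.0345,"wy":0.0002,"wz":-0.0371,"x":0.001,"y":0.014,"z":0.0025,"fingers":0.05},{"wx":-0.0345,"wy":0.0002,"wz":-0.0371,"x":0.001,"y":0.014,"z":0.0025,"fingers":0.05},{"wx":-0.0345,"wy":0.0002,"wz":-0.0371,"x":0.001,"y":0.014,"z":0.0025,"fingers":0.05},{"wx":-0.0345,"wy":0.0002,"wz":-0.0371,"x":0.001,"y":0.014,"z":0.0025,"fingers":0.05},{"wx":0,"wy":0,"wz":0,"x":0,"y":0,"z":0,"fingers":0.05}]'

```text
time_s: 11.65
ee_pos: [0.5409, 0.1645, 0.1426]
eef_rot: [179.6, 42.6, -150.1]
force: [-0.1, -0.5, -3.6]
grip_width: 0.0675
finger_force: 46.0
```

```bash
python3 - 2>/dev/null <<'E'
from p import *
s=observe(); A=cur(); R=Ro.from_matrix(A[:3,:3]); rim=A[:3,3]+R.apply(rt); print(rim,R.apply(c),s['joint_positions'].round(1),s['time_s'])
for az,rl in((85,0),(85,-20),(90,0),(78,-10)):
  for dz in (-.015,):
    R2=level(az,12,rl); G=plan(tcp(np.array([.55,.17,rim[2]+dz]),R2),R2,36); chk(A,G,s['joint_positions'],36,(az,rl))
    L=np.real(logm(np.linalg.inv(A)@G))
    for f in(0,.3,.5,.7,1): 
        M=A@expm(L*f); print('   cupz',(M[:3,:3]@c).round(2),'rim',(M@np.r_[rt,1])[:3].round(3),'cam',(M@[.083,0,-.122,1])[:3].round(2))
E
```

```text
[0.54289164 0.16551405 0.16543737] [ 7.98144105e-03 -6.61756880e-04  9.99967929e-01] [ -0.9  13.4 -59.6 -21.2  20.6 -23.7] 11.65
36 rows w [-0.0205  0.0305  0.0646] p [ 0.0001  0.0012 -0.0001] | deg 4.26 mm 1.2
  via [0.536 0.174 0.145]
  via [0.536 0.182 0.152]
  via [0.542 0.188 0.16 ]
(85, 0) err 0.0 q [-15.1  48.1 -14.8  66.8  74.3  49.3] maxstep 4.6 tip 121.0 max 121.0
   cupz [ 0.01 -0.    1.  ] rim [0.543 0.166 0.165] cam [0.42 0.09 0.18]
   cupz [ 0.48 -0.45  0.75] rim [0.548 0.166 0.163] cam [0.42 0.12 0.23]
   cupz [ 0.57 -0.73  0.38] rim [0.55  0.166 0.159] cam [0.45 0.13 0.26]
   cupz [ 0.44 -0.9  -0.04] rim [0.551 0.167 0.155] cam [0.49 0.12 0.28]
   cupz [-0.07 -0.85 -0.52] rim [0.55 0.17 0.15] cam [0.54 0.09 0.27]
36 rows w [-0.0238  0.0247  0.0564] p [ 0.0001  0.0011 -0.    ] | deg 3.78 mm 1.1
  via [0.536 0.173 0.144]
  via [0.535 0.181 0.15 ]
  via [0.538 0.187 0.157]
(85, -20) err 0.0 q [-15.3  47.9 -15.7  66.4  74.3  28.9] maxstep 4.0 tip 118.0 max 118.0
   cupz [ 0.01 -0.    1.  ] rim [0.543 0.166 0.165] cam [0.42 0.09 0.18]
   cupz [ 0.45 -0.43  0.79] rim [0.548
[... 767 characters left out ...]
] cam [0.5  0.12 0.28]
   cupz [-0.   -0.86 -0.52] rim [0.55 0.17 0.15] cam [0.55 0.09 0.27]
36 rows w [-0.0228  0.0243  0.0634] p [0.0001 0.0012 0.    ] | deg 4.1 mm 1.2
  via [0.536 0.174 0.145]
  via [0.536 0.183 0.151]
  via [0.542 0.188 0.158]
(78, -10) err 0.0 q [-15.5  40.1 -28.4  37.8  77.5  63.4] maxstep 4.8 tip 120.0 max 120.0
   cupz [ 0.01 -0.    1.  ] rim [0.543 0.166 0.165] cam [0.42 0.09 0.18]
   cupz [ 0.44 -0.47  0.76] rim [0.548 0.166 0.162] cam [0.42 0.12 0.22]
   cupz [ 0.52 -0.75  0.41] rim [0.55  0.166 0.159] cam [0.44 0.13 0.25]
   cupz [ 0.4  -0.92 -0.01] rim [0.551 0.167 0.155] cam [0.47 0.12 0.27]
   cupz [-0.06 -0.86 -0.5 ] rim [0.55 0.17 0.15] cam [0.52 0.09 0.27]
```

```bash
python3 - 2>/dev/null <<'E'
from p import *
s=observe(); A=cur(); R=Ro.from_matrix(A[:3,:3])
B=plan(tcp([.535,.21,.165],R),R,4); q=chk(A,B,s['joint_positions'],4,'shift')
for az,rl in((85,-10),(80,-10)):
    R2=level(az,12,rl); G=plan(tcp(np.array([.535,.21,.15]),R2),R2,40,B); chk(B,G,q,40,(az,rl))
E
```

```text
4 rows w [0. 0. 0.] p [-0.0027  0.0106  0.0027] | deg 0.0 mm 11.3
  via [0.539 0.176 0.143]
  via [0.537 0.187 0.142]
  via [0.535 0.198 0.142]
shift err 0.0 q [  6.8  13.8 -59.7 -23.6  15.7 -17.4] maxstep 1.7 tip 0.0 max 0.0
40 rows w [-0.02    0.0248  0.0545] p [ 0.0003  0.0009 -0.0001] | deg 3.62 mm 0.9
  via [0.527 0.216 0.144]
  via [0.525 0.223 0.149]
  via [0.527 0.228 0.157]
(85, -10) err 0.0 q [-11.3  43.4 -22.7  51.1  76.5  52.2] maxstep 3.8 tip 120.0 max 120.0
40 rows w [-0.0204  0.0227  0.0563] p [ 0.0003  0.0009 -0.0001] | deg 3.67 mm 1.0
  via [0.527 0.216 0.144]
  via [0.525 0.223 0.149]
  via [0.528 0.228 0.157]
(80, -10) err 0.0 q [-11.4  37.5 -33.6  25.3  77.9  73.4] maxstep 5.3 tip 120.0 max 120.0
```

Call:
servo_tool --targets '[{"wx":0,"wy":0,"wz":0,"x":-0.0027,"y":0.0106,"z":0.0027,"fingers":0.05},{"wx":0,"wy":0,"wz":0,"x":-0.0027,"y":0.0106,"z":0.0027,"fingers":0.05},{"wx":0,"wy":0,"wz":0,"x":-0.0027,"y":0.0106,"z":0.0027,"fingers":0.05},{"wx":0,"wy":0,"wz":0,"x":-0.0027,"y":0.0106,"z":0.0027,"fingers":0.05},{"wx":0,"wy":0,"wz":0,"x":0,"y":0,"z":0,"fingers":0.05},{"wx":-0.02,"wy":0.0248,"wz":0.0545,"x":0.0003,"y":0.0009,"z":-0.0001,"fingers":0.05},{"wx":-0.02,"wy":0.0248,"wz":0.0545,"x":0.0003,"y":0.0009,"z":-0.0001,"fingers":0.05},{"wx":-0.02,"wy":0.0248,"wz":0.0545,"x":0.0003,"y":0.0009,"z":-0.0001,"fingers":0.05},{"wx":-0.02,"wy":0.0248,"wz":0.0545,"x":0.0003,"y":0.0009,"z":-0.0001,"fingers":0.05},{"wx":-0.02,"wy":0.0248,"wz":0.0545,"x":0.0003,"y":0.0009,"z":-0.0001,"fingers":0.05},{"wx":-0.02,"wy":0.0248,"wz":0.0545,"x":0.0003,"y":0.0009,"z":-0.0001,"fingers":0.05},{"wx":-0.02,"wy":0.0248,"wz":0.0545,"x":0.0003,"y":0.0009,"z":-0.0001,"fingers":0.05},{"wx":-0.02,"wy":0.0248,"wz":0.0545,"x":0.0003,"y":0.0009,"z":-0.0001,"fingers":0.05},{"wx":-0.02,"wy":0.0248,"wz":0.0545,"x":0.0003,"y":0.0009,"z":-0.0001,"fingers":0.05},{"wx":-0.02,"wy":0.0248,"wz":0.0545,"x":0.0003,"y":0.0009,"z":-0.0001,"fingers":0.05},{"wx":-0.02,"wy":0.0248,"wz":0.0545,"x":0.0003,"y":0.0009,"z":-0.0001,"fingers":0.05},{"wx":-0.02,"wy":0.0248,"wz":0.0545,"x":0.0003,"y":0.0009,"z":-0.0001,"fingers":0.05}]'

```text
time_s: 13.07
ee_pos: [0.5285, 0.2155, 0.146]
eef_rot: [147.5, 14.9, 174.4]
force: [1.1, -0.1, -2.6]
grip_width: 0.0669
finger_force: 46.2
```

```bash
python3 - 2>/dev/null <<'E'
from p import *
s=observe(); A=cur(); R=Ro.from_matrix(A[:3,:3]); print(A[:3,3]+R.apply(rt),R.apply(c),s['joint_positions'].round(1))
R2=level(85,12,-10); G=plan(tcp(np.array([.535,.21,.15]),R2),R2,28); chk(A,G,s['joint_positions'],28,'p')
E
```

```text
[0.54084551 0.20600125 0.16286466] [ 0.45993334 -0.44034431  0.77107601] [ -0.4  17.2 -42.   12.8  31.1   5.9]
28 rows w [-0.0199  0.025   0.0545] p [ 0.0004  0.0008 -0.    ] | deg 3.62 mm 0.9
  via [0.527 0.22  0.149]
  via [0.527 0.225 0.154]
  via [0.529 0.227 0.159]
p err 0.0 q [-11.3  43.4 -22.7  51.1  76.5  52.2] maxstep 2.3 tip 120.0 max 120.0
```

Call:
servo_tool --targets '[{"wx":-0.0199,"wy":0.025,"wz":0.0545,"x":0.0004,"y":0.0008,"z":0,"fingers":0.05},{"wx":-0.0199,"wy":0.025,"wz":0.0545,"x":0.0004,"y":0.0008,"z":0,"fingers":0.05},{"wx":-0.0199,"wy":0.025,"wz":0.0545,"x":0.0004,"y":0.0008,"z":0,"fingers":0.05},{"wx":-0.0199,"wy":0.025,"wz":0.0545,"x":0.0004,"y":0.0008,"z":0,"fingers":0.05},{"wx":-0.0199,"wy":0.025,"wz":0.0545,"x":0.0004,"y":0.0008,"z":0,"fingers":0.05},{"wx":-0.0199,"wy":0.025,"wz":0.0545,"x":0.0004,"y":0.0008,"z":0,"fingers":0.05},{"wx":-0.0199,"wy":0.025,"wz":0.0545,"x":0.0004,"y":0.0008,"z":0,"fingers":0.05},{"wx":-0.0199,"wy":0.025,"wz":0.0545,"x":0.0004,"y":0.0008,"z":0,"fingers":0.05},{"wx":-0.0199,"wy":0.025,"wz":0.0545,"x":0.0004,"y":0.0008,"z":0,"fingers":0.05},{"wx":-0.0199,"wy":0.025,"wz":0.0545,"x":0.0004,"y":0.0008,"z":0,"fingers":0.05},{"wx":-0.0199,"wy":0.025,"wz":0.0545,"x":0.0004,"y":0.0008,"z":0,"fingers":0.05},{"wx":-0.0199,"wy":0.025,"wz":0.0545,"x":0.0004,"y":0.0008,"z":0,"fingers":0.05},{"wx":-0.0199,"wy":0.025,"wz":0.0545,"x":0.0004,"y":0.0008,"z":0,"fingers":0.05},{"wx":-0.0199,"wy":0.025,"wz":0.0545,"x":0.0004,"y":0.0008,"z":0,"fingers":0.05},{"wx":-0.0199,"wy":0.025,"wz":0.0545,"x":0.0004,"y":0.0008,"z":0,"fingers":0.05},{"wx":-0.0199,"wy":0.025,"wz":0.0545,"x":0.0004,"y":0.0008,"z":0,"fingers":0.05},{"wx":-0.0199,"wy":0.025,"wz":0.0545,"x":0.0004,"y":0.0008,"z":0,"fingers":0.05},{"wx":-0.0199,"wy":0.025,"wz":0.0545,"x":0.0004,"y":0.0008,"z":0,"fingers":0.05},{"wx":-0.0199,"wy":0.025,"wz":0.0545,"x":0.0004,"y":0.0008,"z":0,"fingers":0.05},{"wx":-0.0199,"wy":0.025,"wz":0.0545,"x":0.0004,"y":0.0008,"z":0,"fingers":0.05}]'

```text
time_s: 14.73
ee_pos: [0.5283, 0.2274, 0.1573]
eef_rot: [131.3, -48.4, 146.1]
force: [-0.0, -0.2, -3.3]
grip_width: 0.0673
finger_force: 46.3
```

Call:
servo_tool --targets '[{"wx":-0.0199,"wy":0.025,"wz":0.0545,"x":0.0004,"y":0.0008,"z":0,"fingers":0.05},{"wx":-0.0199,"wy":0.025,"wz":0.0545,"x":0.0004,"y":0.0008,"z":0,"fingers":0.05},{"wx":-0.0199,"wy":0.025,"wz":0.0545,"x":0.0004,"y":0.0008,"z":0,"fingers":0.05},{"wx":-0.0199,"wy":0.025,"wz":0.0545,"x":0.0004,"y":0.0008,"z":0,"fingers":0.05},{"wx":-0.0199,"wy":0.025,"wz":0.0545,"x":0.0004,"y":0.0008,"z":0,"fingers":0.05},{"wx":-0.0199,"wy":0.025,"wz":0.0545,"x":0.0004,"y":0.0008,"z":0,"fingers":0.05},{"wx":0,"wy":0,"wz":0,"x":0,"y":0,"z":0,"fingers":0.05},{"wx":0,"wy":0,"wz":0,"x":0,"y":0,"z":0,"fingers":0.05},{"wx":0,"wy":0,"wz":0,"x":0,"y":0,"z":0,"fingers":0.05},{"wx":0,"wy":0,"wz":0,"x":0,"y":0,"z":0,"fingers":0.05},{"wx":0,"wy":0,"wz":0,"x":0,"y":0,"z":0,"fingers":0.05},{"wx":0,"wy":0,"wz":0,"x":0,"y":0,"z":0,"fingers":0.05}]'

```text
time_s: 15.73
ee_pos: [0.5312, 0.23, 0.1628]
eef_rot: [134.7, -67.9, 134.2]
force: [0.3, 0.3, -1.2]
grip_width: 0.0673
finger_force: 46.3
```

```bash
python3 - 2>/dev/null <<'E'
from p import *
s=observe(); A=cur(); R=Ro.from_matrix(A[:3,:3]); print(A[:3,3]+R.apply(rt),R.apply(c),s['joint_positions'].round(1),s['time_s'])
snap('top','t6.png'); snap('scene','s6.png')
a=cv2.imread('pics/top0.png')
z=lambda f,x,y:cv2.resize(cv2.imread(f)[y:y+150,x:x+200],(400,300),interpolation=cv2.INTER_CUBIC)
cv2.imwrite('pics/c6.png',np.hstack([z('pics/t6.png',160,120),z('pics/s6.png',220,130)]))
E
```

```text
[0.53486194 0.21070439 0.15107256] [ 0.13869905 -0.88807486 -0.43827573] [-12.7  43.3 -23.6  54.1  72.   41.7] 15.7333
```

View pics/c6.png

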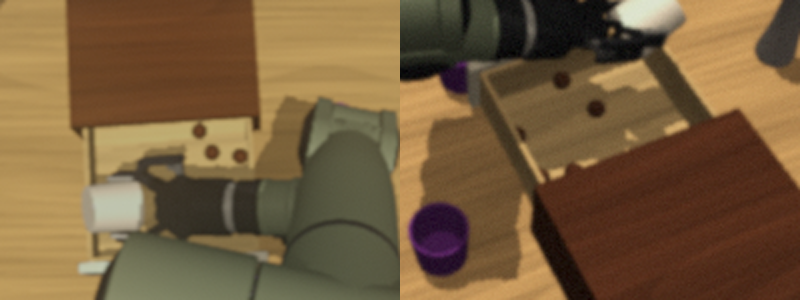

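The crops show nuts in the drawer: three in the top view at (199,131), (211,152) and (240,156), and about four in the scene view. I'll tip the cup a little more with a small shake.

Call:
servo_tool --targets '[{"wx":-0.0199,"wy":0.025,"wz":0.0545,"x":0.0004,"y":0.0008,"z":0,"fingers":0.05},{"wx":-0.0199,"wy":0.025,"wz":0.0545,"x":0.0004,"y":0.0008,"z":0,"fingers":0.05},{"wx":0,"wy":0,"wz":0.08,"x":0,"y":0,"z":0,"fingers":0.05},{"wx":0,"wy":0,"wz":0.08,"x":0,"y":0,"z":0,"fingers":0.05},{"wx":0,"wy":0,"wz":-0.1,"x":0,"y":0,"z":0,"fingers":0.05},{"wx":0,"wy":0,"wz":-0.1,"x":0,"y":0,"z":0,"fingers":0.05},{"wx":0,"wy":0,"wz":0.08,"x":0,"y":0,"z":0,"fingers":0.05},{"wx":0,"wy":0,"wz":0.08,"x":0,"y":0,"z":0,"fingers":0.05},{"wx":0,"wy":0,"wz":-0.04,"x":0,"y":0,"z":0,"fingers":0.05},{"wx":0,"wy":0,"wz":0,"x":0,"y":0,"z":0,"fingers":0.05},{"wx":0,"wy":0,"wz":0,"x":0,"y":0,"z":0,"fingers":0.05},{"wx":0,"wy":0,"wz":0,"x":0,"y":0,"z":0,"fingers":0.05}]'

```text
time_s: 16.83
ee_pos: [0.5325, 0.2302, 0.1638]
eef_rot: [155.5, -76.8, 110.2]
force: [1.0, -0.6, -1.9]
grip_width: 0.0674
finger_force: 46.3
```

```bash
python3 - 2>/dev/null <<'E'
from p import *
s=observe(); A=cur(); R=Ro.from_matrix(A[:3,:3]); print(A[:3,3]+R.apply(rt),R.apply(c),s['joint_positions'].round(1),s['time_s'])
for az in(30,):
    R1=level(az,DN,180); B=plan(tcp([.535,.20,.20],R1),R1,28); q=chk(A,B,s['joint_positions'],28,'back')
    L=np.real(logm(np.linalg.inv(A)@B))
    for f in(.3,.6): M=A@expm(L*f); print((M[:3,:3]@c).round(2),(M@np.r_[rt,1])[:3].round(3))
E
```

```text
[0.53252339 0.21168388 0.15035078] [-0.00714047 -0.85919297 -0.51160185] [-13.2  45.  -23.8  55.5  75.4  49.2] 16.8333
28 rows w [ 0.0275 -0.0375 -0.0803] p [-0.0005 -0.0004 -0.0012] | deg 5.32 mm 1.3
  via [0.531 0.221 0.163]
  via [0.532 0.212 0.164]
  via [0.533 0.204 0.169]
back err 0.0 q [  5.4   8.4 -58.2 -16.9  16.5 -18.5] maxstep 5.1 tip 0.0 max 121.0
[ 0.46 -0.89 -0.01] [0.542 0.2   0.161]
[ 0.54 -0.59  0.6 ] [0.546 0.196 0.179]
```

Call:
servo_tool --targets '[{"wx":0.0275,"wy":-0.0375,"wz":-0.0803,"x":-0.0005,"y":-0.0004,"z":-0.0012,"fingers":0.05},{"wx":0.0275,"wy":-0.0375,"wz":-0.0803,"x":-0.0005,"y":-0.0004,"z":-0.0012,"fingers":0.05},{"wx":0.0275,"wy":-0.0375,"wz":-0.0803,"x":-0.0005,"y":-0.0004,"z":-0.0012,"fingers":0.05},{"wx":0.0275,"wy":-0.0375,"wz":-0.0803,"x":-0.0005,"y":-0.0004,"z":-0.0012,"fingers":0.05},{"wx":0.0275,"wy":-0.0375,"wz":-0.0803,"x":-0.0005,"y":-0.0004,"z":-0.0012,"fingers":0.05},{"wx":0.0275,"wy":-0.0375,"wz":-0.0803,"x":-0.0005,"y":-0.0004,"z":-0.0012,"fingers":0.05},{"wx":0.0275,"wy":-0.0375,"wz":-0.0803,"x":-0.0005,"y":-0.0004,"z":-0.0012,"fingers":0.05},{"wx":0.0275,"wy":-0.0375,"wz":-0.0803,"x":-0.0005,"y":-0.0004,"z":-0.0012,"fingers":0.05},{"wx":0.0275,"wy":-0.0375,"wz":-0.0803,"x":-0.0005,"y":-0.0004,"z":-0.0012,"fingers":0.05},{"wx":0.0275,"wy":-0.0375,"wz":-0.0803,"x":-0.0005,"y":-0.0004,"z":-0.0012,"fingers":0.05},{"wx":0.0275,"wy":-0.0375,"wz":-0.0803,"x":-0.0005,"y":-0.0004,"z":-0.0012,"fingers":0.05},{"wx":0.0275,"wy":-0.0375,"wz":-0.0803,"x":-0.0005,"y":-0.0004,"z":-0.0012,"fingers":0.05},{"wx":0.0275,"wy":-0.0375,"wz":-0.0803,"x":-0.0005,"y":-0.0004,"z":-0.0012,"fingers":0.05},{"wx":0.0275,"wy":-0.0375,"wz":-0.0803,"x":-0.0005,"y":-0.0004,"z":-0.0012,"fingers":0.05},{"wx":0.0275,"wy":-0.0375,"wz":-0.0803,"x":-0.0005,"y":-0.0004,"z":-0.0012,"fingers":0.05},{"wx":0.0275,"wy":-0.0375,"wz":-0.0803,"x":-0.0005,"y":-0.0004,"z":-0.0012,"fingers":0.05},{"wx":0.0275,"wy":-0.0375,"wz":-0.0803,"x":-0.0005,"y":-0.0004,"z":-0.0012,"fingers":0.05},{"wx":0.0275,"wy":-0.0375,"wz":-0.0803,"x":-0.0005,"y":-0.0004,"z":-0.0012,"fingers":0.05},{"wx":0.0275,"wy":-0.0375,"wz":-0.0803,"x":-0.0005,"y":-0.0004,"z":-0.0012,"fingers":0.05},{"wx":0.0275,"wy":-0.0375,"wz":-0.0803,"x":-0.0005,"y":-0.0004,"z":-0.0012,"fingers":0.05}]'

```text
time_s: 18.5
ee_pos: [0.5321, 0.205, 0.1687]
eef_rot: [148.8, 15.8, 175.1]
force: [-0.1, 0.2, -1.6]
grip_width: 0.068
finger_force: 46.1
```

Call:
servo_tool --targets '[{"wx":0.0275,"wy":-0.0375,"wz":-0.0803,"x":-0.0005,"y":-0.0004,"z":-0.0012,"fingers":0.05},{"wx":0.0275,"wy":-0.0375,"wz":-0.0803,"x":-0.0005,"y":-0.0004,"z":-0.0012,"fingers":0.05},{"wx":0.0275,"wy":-0.0375,"wz":-0.0803,"x":-0.0005,"y":-0.0004,"z":-0.0012,"fingers":0.05},{"wx":0.0275,"wy":-0.0375,"wz":-0.0803,"x":-0.0005,"y":-0.0004,"z":-0.0012,"fingers":0.05},{"wx":0.0275,"wy":-0.0375,"wz":-0.0803,"x":-0.0005,"y":-0.0004,"z":-0.0012,"fingers":0.05},{"wx":0.0275,"wy":-0.0375,"wz":-0.0803,"x":-0.0005,"y":-0.0004,"z":-0.0012,"fingers":0.05},{"wx":0.0275,"wy":-0.0375,"wz":-0.0803,"x":-0.0005,"y":-0.0004,"z":-0.0012,"fingers":0.05},{"wx":0.0275,"wy":-0.0375,"wz":-0.0803,"x":-0.0005,"y":-0.0004,"z":-0.0012,"fingers":0.05},{"wx":0,"wy":0,"wz":0,"x":0,"y":0,"z":0,"fingers":0.05},{"wx":0,"wy":0,"wz":0,"x":0,"y":0,"z":0,"fingers":0.05}]'

```text
time_s: 19.33
ee_pos: [0.5312, 0.1988, 0.1761]
eef_rot: [179.7, 42.9, -150.2]
force: [0.3, 0.5, -2.0]
grip_width: 0.0676
finger_force: 46.1
```

```bash
python3 - 2>/dev/null <<'E'
from p import *
s=observe(); A=cur(); R=Ro.from_matrix(A[:3,:3]); print(A[:3,3],A[:3,3]+R.apply(rt),R.apply(c),s['joint_positions'].round(1),s['time_s'])
# carry back to above coaster: two legs
R1=level(-10,DN,180); B=plan(tcp([.53,-.03,.26],R1),R1,16); q=chk(A,B,s['joint_positions'],16,'leg1')
R2=level(-42,DN,180); C=plan(tcp([.485,-.376,.16],R2),R2,18,B); q=chk(B,C,q,18,'leg2')
R1=level(-42,DN,180); D=T(tcp([.485,-.376,.071],R1),R1); q=chk(C,D,q,8,'down')
E
```

```text
[0.53124991 0.19876624 0.17606615] [0.53310457 0.19974978 0.19886725] [ 0.00362395 -0.00171972  0.99999195] [  4.5   8.4 -58.3 -16.7  17.2 -19.2] 19.3333
16 rows w [ 0.0299 -0.0002  0.0318] p [-0.0004 -0.0142 -0.0049] | deg 2.5 mm 15.1
  via [0.546 0.142 0.191]
  via [0.55  0.084 0.207]
  via [0.544 0.026 0.222]
leg1 err 0.0 q [-11.8  -4.2 -59.3  -8.1   1.2  -1.3] maxstep 1.1 tip 0.0 max 0.0
18 rows w [0.0212 0.     0.0227] p [-0.0006 -0.0186  0.0081] | deg 1.78 mm 20.4
  via [ 0.535 -0.117  0.212]
  via [ 0.53  -0.205  0.187]
  via [ 0.513 -0.292  0.162]
leg2 err 0.0 q [-45.8  17.7 -56.2 -26.9   2.6  -2.8] maxstep 2.1 tip 0.0 max 0.0
down err 0.0 q [-45.8  32.  -58.9 -43.8   2.6  -2.8] maxstep 2.2 tip 0.0 max 0.0
```

Call:
servo_tool --targets '[{"wx":0.0299,"wy":-0.0002,"wz":0.0318,"x":-0.0004,"y":-0.0142,"z":-0.0049,"fingers":0.05},{"wx":0.0299,"wy":-0.0002,"wz":0.0318,"x":-0.0004,"y":-0.0142,"z":-0.0049,"fingers":0.05},{"wx":0.0299,"wy":-0.0002,"wz":0.0318,"x":-0.0004,"y":-0.0142,"z":-0.0049,"fingers":0.05},{"wx":0.0299,"wy":-0.0002,"wz":0.0318,"x":-0.0004,"y":-0.0142,"z":-0.0049,"fingers":0.05},{"wx":0.0299,"wy":-0.0002,"wz":0.0318,"x":-0.0004,"y":-0.0142,"z":-0.0049,"fingers":0.05},{"wx":0.0299,"wy":-0.0002,"wz":0.0318,"x":-0.0004,"y":-0.0142,"z":-0.0049,"fingers":0.05},{"wx":0.0299,"wy":-0.0002,"wz":0.0318,"x":-0.0004,"y":-0.0142,"z":-0.0049,"fingers":0.05},{"wx":0.0299,"wy":-0.0002,"wz":0.0318,"x":-0.0004,"y":-0.0142,"z":-0.0049,"fingers":0.05},{"wx":0.0299,"wy":-0.0002,"wz":0.0318,"x":-0.0004,"y":-0.0142,"z":-0.0049,"fingers":0.05},{"wx":0.0299,"wy":-0.0002,"wz":0.0318,"x":-0.0004,"y":-0.0142,"z":-0.0049,"fingers":0.05},{"wx":0.0299,"wy":-0.0002,"wz":0.0318,"x":-0.0004,"y":-0.0142,"z":-0.0049,"fingers":0.05},{"wx":0.0299,"wy":-0.0002,"wz":0.0318,"x":-0.0004,"y":-0.0142,"z":-0.0049,"fingers":0.05},{"wx":0.0299,"wy":-0.0002,"wz":0.0318,"x":-0.0004,"y":-0.0142,"z":-0.0049,"fingers":0.05},{"wx":0.0299,"wy":-0.0002,"wz":0.0318,"x":-0.0004,"y":-0.0142,"z":-0.0049,"fingers":0.05},{"wx":0.0299,"wy":-0.0002,"wz":0.0318,"x":-0.0004,"y":-0.0142,"z":-0.0049,"fingers":0.05},{"wx":0.0299,"wy":-0.0002,"wz":0.0318,"x":-0.0004,"y":-0.0142,"z":-0.0049,"fingers":0.05},{"wx":0,"wy":0,"wz":0,"x":0,"y":0,"z":0,"fingers":0.05}]'

```text
time_s: 20.75
ee_pos: [0.5289, -0.0309, 0.2398]
eef_rot: [-179.8, 43.3, 169.8]
force: [0.9, 0.1, -2.1]
grip_width: 0.0674
finger_force: 46.1
```

```bash
python3 - 2>/dev/null <<'E'
from p import *
A=cur(); rim=(A@np.r_[rt,1])[:3]; print(rim,observe()['time_s'])
snap('top','t7.png'); snap('scene','s7.png')
u,v=proj('s7',rim); w,h=proj('t7',[.56,.175,.022]); x,y=proj('s7',[.56,.175,.022]); a,b=proj('t7',rim);print(u,v,a,b)
def z(f,x,y,s=100):
    x,y=int(x),int(y); return cv2.resize(cv2.imread(f)[max(0,y-s*3//8):y+s*3//8,x-s//2:x+s//2],(400,300),interpolation=cv2.INTER_CUBIC)
cv2.imwrite('pics/c7.png',np.vstack([np.hstack([z('pics/t7.png',w,h,130),z('pics/s7.png',x,y,130)]),np.hstack([z('pics/t7.png',a,b,100),z('pics/s7.png',u,v,80)])]))
E
```

```text
[ 0.5307829  -0.0312154   0.26264282] 20.75
230.9661893300988 140.57784977550244 322.3550609024841 215.30777447564236
```

View pics/c7.png

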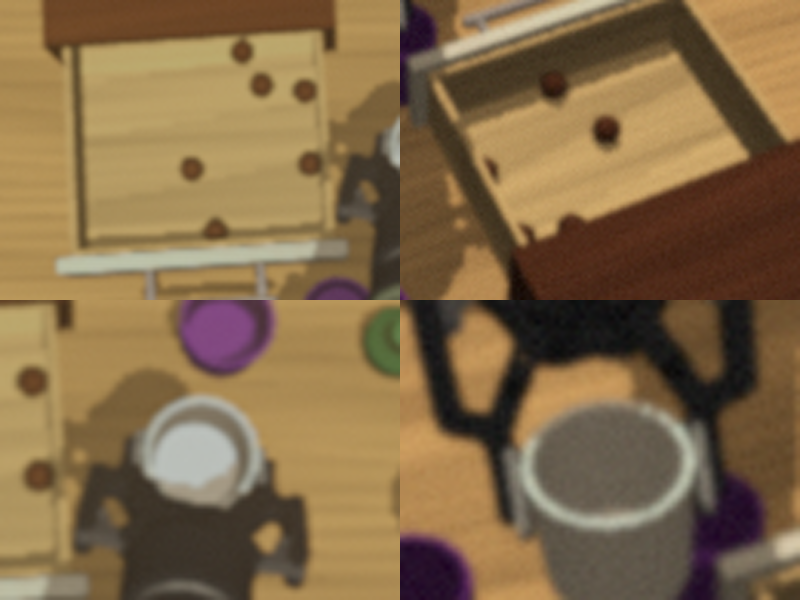

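The last view shows all six nuts lying in the drawer and the held cup empty and upright, at the predicted pixel position. I'll move it over the coaster.

```bash
python3 - 2>/dev/null <<'E'
from p import *
R2=level(-42,DN,180); C=plan(tcp([.485,-.375,.16],R2),R2,18); print(C[:3,3]); print(Ro.from_matrix(C[:3,:3]).as_euler('xyz',degrees=True))
print('onz',onz('top0',432.3,240.3,.006))
E
```

```text
18 rows w [0.0212 0.0003 0.0226] p [-0.0004 -0.0186  0.0082] | deg 1.78 mm 20.3
  via [ 0.536 -0.117  0.214]
  via [ 0.531 -0.205  0.188]
  via [ 0.513 -0.291  0.163]
[ 0.48347953 -0.37363096  0.13719406]
[180.  43. 138.]
onz [ 0.48406355 -0.37359047  0.006     ]
```

Call:
servo_tool --targets '[{"wx":0.0212,"wy":0.0003,"wz":0.0226,"x":-0.0004,"y":-0.0186,"z":0.0082,"fingers":0.05},{"wx":0.0212,"wy":0.0003,"wz":0.0226,"x":-0.0004,"y":-0.0186,"z":0.0082,"fingers":0.05},{"wx":0.0212,"wy":0.0003,"wz":0.0226,"x":-0.0004,"y":-0.0186,"z":0.0082,"fingers":0.05},{"wx":0.0212,"wy":0.0003,"wz":0.0226,"x":-0.0004,"y":-0.0186,"z":0.0082,"fingers":0.05},{"wx":0.0212,"wy":0.0003,"wz":0.0226,"x":-0.0004,"y":-0.0186,"z":0.0082,"fingers":0.05},{"wx":0.0212,"wy":0.0003,"wz":0.0226,"x":-0.0004,"y":-0.0186,"z":0.0082,"fingers":0.05},{"wx":0.0212,"wy":0.0003,"wz":0.0226,"x":-0.0004,"y":-0.0186,"z":0.0082,"fingers":0.05},{"wx":0.0212,"wy":0.0003,"wz":0.0226,"x":-0.0004,"y":-0.0186,"z":0.0082,"fingers":0.05},{"wx":0.0212,"wy":0.0003,"wz":0.0226,"x":-0.0004,"y":-0.0186,"z":0.0082,"fingers":0.05},{"wx":0.0212,"wy":0.0003,"wz":0.0226,"x":-0.0004,"y":-0.0186,"z":0.0082,"fingers":0.05},{"wx":0.0212,"wy":0.0003,"wz":0.0226,"x":-0.0004,"y":-0.0186,"z":0.0082,"fingers":0.05},{"wx":0.0212,"wy":0.0003,"wz":0.0226,"x":-0.0004,"y":-0.0186,"z":0.0082,"fingers":0.05},{"wx":0.0212,"wy":0.0003,"wz":0.0226,"x":-0.0004,"y":-0.0186,"z":0.0082,"fingers":0.05},{"wx":0.0212,"wy":0.0003,"wz":0.0226,"x":-0.0004,"y":-0.0186,"z":0.0082,"fingers":0.05},{"wx":0.0212,"wy":0.0003,"wz":0.0226,"x":-0.0004,"y":-0.0186,"z":0.0082,"fingers":0.05},{"wx":0.0212,"wy":0.0003,"wz":0.0226,"x":-0.0004,"y":-0.0186,"z":0.0082,"fingers":0.05},{"wx":0.0212,"wy":0.0003,"wz":0.0226,"x":-0.0004,"y":-0.0186,"z":0.0082,"fingers":0.05},{"wx":0.0212,"wy":0.0003,"wz":0.0226,"x":-0.0004,"y":-0.0186,"z":0.0082,"fingers":0.05},{"wx":0,"wy":0,"wz":0,"x":0,"y":0,"z":0,"fingers":0.05},{"wx":0,"wy":0,"wz":0,"x":0,"y":0,"z":0,"fingers":0.05}]'

```text
time_s: 22.52
ee_pos: [0.4839, -0.3731, 0.1358]
eef_rot: [-179.9, 42.9, 138.1]
force: [-0.4, -0.5, -3.4]
grip_width: 0.0673
finger_force: 46.2
```

```bash
python3 - 2>/dev/null <<'E'
from p import *
A=cur(); print(A[:3,3],A[:3,:3]@c)
R2=level(-42,DN,180); g=tcp([.485,-.3745,.1],R2); g[2]=.0525
plan(g,R2,8)
E
```

```text
[ 0.48394402 -0.37308097  0.13579104] [ 1.57011047e-03 -5.92257158e-05  9.99998766e-01]
8 rows w [-0.     -0.0002  0.0001] p [ 0.0071 -0.      0.0076] | deg 0.01 mm 10.4
  via [ 0.484 -0.373  0.115]
  via [ 0.484 -0.373  0.094]
  via [ 0.484 -0.373  0.073]
```

Call:
servo_tool --targets '[{"wx":0,"wy":0,"wz":0,"x":0.0071,"y":0,"z":0.0076,"fingers":0.05},{"wx":0,"wy":0,"wz":0,"x":0.0071,"y":0,"z":0.0076,"fingers":0.05},{"wx":0,"wy":0,"wz":0,"x":0.0071,"y":0,"z":0.0076,"fingers":0.05},{"wx":0,"wy":0,"wz":0,"x":0.0071,"y":0,"z":0.0076,"fingers":0.05},{"wx":0,"wy":0,"wz":0,"x":0.0071,"y":0,"z":0.0076,"fingers":0.05},{"wx":0,"wy":0,"wz":0,"x":0.0071,"y":0,"z":0.0076,"fingers":0.05},{"wx":0,"wy":0,"wz":0,"x":0.0071,"y":0,"z":0.0076,"fingers":0.05},{"wx":0,"wy":0,"wz":0,"x":0.0071,"y":0,"z":0.0076,"fingers":0.05},{"wx":0,"wy":0,"wz":0,"x":0,"y":0,"z":0,"fingers":0.05},{"wx":0,"wy":0,"wz":0,"x":0,"y":0,"z":0,"fingers":0.05}]'

```text
time_s: 23.35
ee_pos: [0.4841, -0.3719, 0.0528]
eef_rot: [-179.9, 42.9, 138.2]
force: [1.0, 0.2, -1.8]
grip_width: 0.0674
finger_force: 46.2
```

Call:
servo_tool --targets '[{"wx":0,"wy":0,"wz":0,"x":0.0007,"y":0,"z":0.0007,"fingers":0.05},{"wx":0,"wy":0,"wz":0,"x":0.0007,"y":0,"z":0.0007,"fingers":0.05},{"wx":0,"wy":0,"wz":0,"x":0,"y":0,"z":0,"fingers":0.05},{"wx":0,"wy":0,"wz":0,"x":0,"y":0,"z":0,"fingers":0.05}]'

```text
time_s: 23.68
ee_pos: [0.4841, -0.3732, 0.052]
eef_rot: [-179.9, 43.1, 138.1]
force: [0.8, 0.1, -3.1]
grip_width: 0.0675
finger_force: 46.2
```

Call:
servo_tool --targets '[{"wx":0,"wy":0,"wz":0,"x":0.0007,"y":0,"z":0.0007,"fingers":0.05},{"wx":0,"wy":0,"wz":0,"x":0.0004,"y":0,"z":0.0004,"fingers":0.05},{"wx":0,"wy":0,"wz":0,"x":0,"y":0,"z":0,"fingers":0.05},{"wx":0,"wy":0,"wz":0,"x":0,"y":0,"z":0,"fingers":0.05}]'

```text
time_s: 24.02
ee_pos: [0.484, -0.3733, 0.0503]
eef_rot: [-179.9, 43.1, 138.1]
force: [-0.9, 0.3, 0.9]
grip_width: 0.0677
finger_force: 46.3
```

Call:
servo_tool --targets '[{"wx":0,"wy":0,"wz":0,"x":0.0004,"y":0,"z":0.0004,"fingers":0.05},{"wx":0,"wy":0,"wz":0,"x":0,"y":0,"z":0,"fingers":0.05},{"wx":0,"wy":0,"wz":0,"x":0,"y":0,"z":0,"fingers":0.05}]'

```text
time_s: 24.27
ee_pos: [0.4842, -0.3734, 0.0502]
eef_rot: [-179.9, 43.1, 138.1]
force: [-4.0, 1.4, 5.9]
grip_width: 0.0676
finger_force: 46.4
```

Call:
servo_tool --targets '[{"wx":0,"wy":0,"wz":0,"x":0,"y":0,"z":0,"fingers":0.072},{"wx":0,"wy":0,"wz":0,"x":0,"y":0,"z":0,"fingers":0.0854},{"wx":0,"wy":0,"wz":0,"x":0,"y":0,"z":0,"fingers":0.0854},{"wx":0,"wy":0,"wz":0,"x":0,"y":0,"z":0,"fingers":0.0854},{"wx":0,"wy":0,"wz":0,"x":0,"y":0,"z":0,"fingers":0.0854}]'

```text
time_s: 24.68
ee_pos: [0.4838, -0.373, 0.0491]
eef_rot: [-179.9, 43.0, 138.1]
force: [0.1, -0.4, -0.1]
grip_width: 0.0854
finger_force: 0.0
```

```bash
python3 - 2>/dev/null <<'E'
from p import *
s=observe(); A=cur(); print(s['grip_width'],s['force'],s['ee_pos'])
R=Ro.from_matrix(A[:3,:3]); p=A[:3,3]-A[:3,2]*.11+[0,0,.03]
B=plan(p,R,12); chk(A,B,s['joint_positions'],12,'ret')
snap('wrist','w8.png'); im=cv2.imread('pics/w8.png'); print(proj('w8',[.485,-.3745,.071]))
E
```

```text
0.08538492156931247 [ 0.10204541 -0.40926752 -0.12037588] [ 0.48377916 -0.37299524  0.04914728]
12 rows w [ 0. -0.  0.] p [-0.0017 -0.     -0.011 ] | deg 0.0 mm 11.1
  via [ 0.47  -0.36   0.077]
  via [ 0.456 -0.348  0.104]
  via [ 0.442 -0.335  0.132]
ret err 0.0 q [-46.3   8.1 -64.7 -25.8   2.9  -3.3] maxstep 2.2 tip 0.0 max 0.0
[278.86951808 337.27352852]
```

Call:
servo_tool --targets '[{"wx":0,"wy":0,"wz":0,"x":-0.0017,"y":0,"z":-0.006,"fingers":0.0854},{"wx":0,"wy":0,"wz":0,"x":-0.0017,"y":0,"z":-0.011,"fingers":0.0854},{"wx":0,"wy":0,"wz":0,"x":-0.0017,"y":0,"z":-0.011,"fingers":0.0854},{"wx":0,"wy":0,"wz":0,"x":-0.0017,"y":0,"z":-0.011,"fingers":0.0854},{"wx":0,"wy":0,"wz":0,"x":-0.0017,"y":0,"z":-0.011,"fingers":0.0854},{"wx":0,"wy":0,"wz":0,"x":-0.0017,"y":0,"z":-0.011,"fingers":0.0854},{"wx":0,"wy":0,"wz":0,"x":-0.0017,"y":0,"z":-0.011,"fingers":0.0854},{"wx":0,"wy":0,"wz":0,"x":-0.0017,"y":0,"z":-0.011,"fingers":0.0854},{"wx":0,"wy":0,"wz":0,"x":-0.0017,"y":0,"z":-0.011,"fingers":0.0854},{"wx":0,"wy":0,"wz":0,"x":-0.0017,"y":0,"z":-0.011,"fingers":0.0854},{"wx":0,"wy":0,"wz":0,"x":-0.0017,"y":0,"z":-0.011,"fingers":0.0854},{"wx":0,"wy":0,"wz":0,"x":-0.0017,"y":0,"z":-0.011,"fingers":0.0854},{"wx":0,"wy":0,"wz":0,"x":0,"y":0,"z":0,"fingers":0.0854},{"wx":0,"wy":0,"wz":0,"x":0,"y":0,"z":0,"fingers":0.0854}]'

```text
time_s: 25.9
ee_pos: [0.4307, -0.325, 0.157]
eef_rot: [-179.9, 43.1, 138.1]
force: [0.3, -0.2, 0.5]
grip_width: 0.0855
finger_force: 0.0
```

```bash
python3 - 2>/dev/null <<'E'
from p import *
print(observe()['ee_pos'])
for n,f in(('top','t9'),('wrist','w9')):
    snap(n,f+'.png'); im=cv2.imread('pics/%s.png'%f); h=cv2.cvtColor(im,cv2.COLOR_BGR2HSV)
    print(f,'rim pred',proj(f,[.485,-.3745,.071]).round(1),'foot',proj(f,[.485,-.3745,.006]).round(1),'empty rim',proj(f,[.512,-.231,.065]).round(1))
    m=((h[:,:,1]<70)&(h[:,:,2]>90)).astype(np.uint8)
    N,l,st,ce=cv2.connectedComponentsWithStats(m)
    for i in range(1,N):
        if 150<st[i,4]<12000: print(st[i],(st[i,:2]+st[i,2:4]/2))
E
```

```text
[ 0.43069755 -0.32501727  0.15696268]
t9 rim pred [439.9 238.2] foot [432.6 240. ] empty rim [387.9 229.8]
[366  63  11  24 210] [371.5  75. ]
[417  62  11  24 211] [422.5  74. ]
[440  76  18  18 262] [449.  85.]
[ 25 155  37  32 599] [ 43.5 171. ]
[374 217  26  26 508] [387. 230.]
[120 220  21  17 260] [130.5 228.5]
[424 226  29  26 553] [438.5 239. ]
[199 245  95  25 733] [246.5 257.5]
[397 287  36  60 845] [415. 317.]
[373 337  42  36 557] [394. 355.]
[325 381  21  39 222] [335.5 400.5]
[220 383  18  30 245] [229. 398.]
[259 404  28  16 248] [273. 412.]
w9 rim pred [279.8 206.1] foot [280.  146.3] empty rim [478.4 140.1]
[ 240  127   82   99 6464] [281.  176.5]
[526 243  23  16 264] [537.5 251. ]
[   0  254   84  152 7432] [ 42. 330.]
[ 395  260  165  143 8177] [477.5 331.5]
[ 181  282  201   96 7234] [281.5 330. ]
[106 287  47  43 773] [129.5 308.5]
[236 331  49  12 493] [260.5 337. ]
[  94  380   53   40 1405] [120.5 400. ]
[ 416  380   53   40 1428] [442.5 400. ]
```

```bash
python3 -c "
from station import *
print(job_done())"
```

```text
the job is handed in; nothing more can be done
None
```

I handed the job in after about 26 s of robot time: the drawer is open about 18 cm with all six nuts in it, and the emptied cup stands upright on the coaster within a few mm of its centre; the empty cup hasn't moved, but I didn't re-measure the mill or stopper.

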